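# Lay out the coffee corner

## Robot

A 7-joint arm with a two-finger parallel gripper is mounted at the origin on the work surface. World frame = base frame: x ahead of the robot, y to its left, z up, the work surface at z = 0. Lengths are in m, angles in rad, forces in N, time in s.
With the tool pointing down it reaches from about 0.425 to 0.925 m from the base axis. Payload 6.8 kg.
Tool frame: the origin (TCP) lies at the very end of the fingers, on their centre line; the grasp point (between the pads) lies bot.hold_point_z behind it (bot.hold_point_z is the distance from the TCP to the grasp point, in m); x points along the fingers, z is the direction in which the jaws open and shut, and the axes are right-handed (so a half turn about x gives the same grasp; the last joint's range is limited). The gripper opens to 85 mm and grips with 20 to 120 N. Pads are 22 mm wide; open, the fingers measure 114 mm over their backs; the gripper's body (76 mm by 85 mm) begins 54 mm behind the grasp point. The pads swing forward as they close: fully open they stand 13 mm farther back than shut.
Start: joints at [-0.108, 0.477, 0.022, 1.555, -0.011, 1.109, -0.083], TCP at [0.675, 0, 0.2] pointing down, gripper open.
Joint ranges: [-2.96, 2.96], [-0.34, 2.1], [-1.41, 1.46], [0.24, 2.44], [-1.37, 4.51], [0.17, 1.92], [-2.96, 2.96]. Speed limits (rad/s): [2.39, 2.39, 3.14, 3.14, 3.14, 3.14, 3.14].

## Interface

Orientations are given as a unit quaternion [w, x, y, z].
In Python, from station import bot gives the robot as it stands.
- The arm moves only by the tool drive_tool, never from a script. Its arguments are lists of equal length, an entry for each row: "slide": the shift along the world's x, y, z in mm, a list of three; "turn": the turn, a rotation vector about the world's x, y, z in rad, a list of three; "gripper": the opening, from 0 (shut) to 1 (fully open). A call has 1 to 10 rows; each row is the pose to reach, as a shift and turn from the pose measured when the call began; what a row does not reach only later rows make up. A row lasts 1/10 s, in which the tool goes at most 50 mm and 8.59 degrees, less where a joint would pass 70% of its speed; a pose out of reach is approached as far as the arm can. A call with a gripper value outside its range is refused whole. The fingers move at their own pace and stop on an object; "squeeze" is the grip in N (left out, the last holds). Time passes only in rows, so rows that repeat a pose let the fingers close. It gives the time, the measured TCP pose, the force and the opening at its end, in the units of the state.
- bot.get_obs(): the state, without advancing time (a new reading comes with each control period).
- bot.read_camera(name): name is "scene" or "side" or "wrist"; returns a dict with "color" (420x560x3 uint8, red, green, blue), "fovy" (degrees; the focal length in pixels is half the picture's height over the tangent of half this angle, whatever the lens; pixels are square), "cx", "cy" (the principal point, pixels), "R" (3x3) and "t" (3): a world point X has camera coordinates R X + t. Camera axes: x right, y down, z forward; pixel columns grow to the right and rows downward; lengths in m; the calibration is good to about 2 mm. A picture is of the moment at which its call begins. There is no depth.
- bot.hand_in(): hands the job in, once; it reports no verdict.
The state is a dict: "t": time; "q": joint angles; "joint_vel": joint speeds; "joint_torque": joint torques, N m; "eef_pos": TCP position; "tool_rot": TCP orientation; "contact_force": force on the tool from outside, world axes, zero at the start; "torque": the same for the moment, N m; "gripper_width": opening from 0.0 (shut) to 1.0 (fully open).
Only numpy, scipy, OpenCV 4.12 (cv2) and the standard library are available. Lean on these libraries where they do the work, as an engineer would, in place of code of your own. Each camera call takes 0.05 s, during which the arm holds its last target.

## Task

Lay out the coffee corner on the row of three cork mats between the kettle and the utensil pot: stand the large tin in the centre of the middle mat and the small tin centred on top of it, the milk jug in the centre of the mat between the large tin and the kettle, and the cup in the centre of the mat between the large tin and the utensil pot. Everything must stand upright, be set down rather than dropped, and be let go; leave the kettle, the utensil pot and the salt shaker where they are.

Things in the scene. Friction and masses are not known exactly. Their poses are not given: they have to be found in the camera images.
- large_tin: larger of two closed round brushed-steel tins, loose: diameter 64 mm, height 90 mm, flat lid that another thing can stand on, about 0.22 kg. Origin: centre of its underside; z axis up. Stands on the worktop at the start.
- small_tin: smaller of the two closed round brushed-steel tins, loose: diameter 46 mm, height 50 mm, flat lid, about 0.1 kg. Origin: centre of its underside; z axis up. Stands on the worktop at the start.
- cup: white ceramic coffee cup, loose, open: foot 48 mm across, 60 to 62 mm across from 12 mm above its underside up to the rim, 65 mm high, wall 4 mm, about 0.18 kg; one handle on its own +y side, reaching 54 mm from the axis. Origin: centre of its underside; z axis up. Grip across its x axis. Its way round when placed is free.
- jug: open steel milk jug, loose: 62 mm across up to 60 mm height, narrowing to 56 mm at the rim, 75 mm high, wall 3 mm, about 0.2 kg; handle on its own +y side reaching 57 mm from the axis, small rim spout on its -y side reaching 42 mm. Origin: centre of its underside; z axis up. Grip across its x axis, below 60 mm height. Its way round when placed is free.
- mat_mid: middle one of three alike square cork mats in a row, fixed to the worktop: 90 x 90 mm, 6 mm thick. Origin: centre of its underside, on the worktop (its top is 6 mm higher). x axis away from the robot, y axis along the row to the robot's left, both turned with the row by up to about 7 degrees.
- mat_left: the cork mat at the robot's left (+y) end of the row, like the middle one, its centre about 130 to 145 mm from the middle mat's. Same size, origin and axes.
- mat_right: the cork mat at the robot's right (-y) end of the row, like the middle one, its centre about 130 to 145 mm from the middle mat's. Same size, origin and axes.
- kettle: electric kettle, loose, steel with black base, lid and handle: base 150 mm across, 213 mm high, handle reaching 121 mm from the axis, about 1.1 kg. Origin: centre of its underside; z axis up. It stands past one end of the row, about 320 mm from the middle mat: left end in some starts, right in others. Leave alone; it tells which mat the jug belongs on.
- crock: utensil pot, loose: white ceramic, 110 mm across and 120 mm high, with wooden spoons and kitchen tools standing in it up to 265 mm, spread within 75 mm of the axis, about 1 kg. Origin: centre of its underside; z axis up. It stands past the other end of the row of mats from the kettle. To be left alone; it tells which mat the cup belongs on.
- salt: salt shaker, loose: white ceramic cone 44 mm across at the foot and 30 mm at the neck with a domed steel top, 76 mm high, about 0.12 kg. Origin: centre of its underside; z axis up. It stands among the things to be moved. To be left alone.
Not all that is in view belongs to the job. Leave any black or purple look-alike of the jug alone.

How it is judged:
At the end, for the whole second after the job is handed in: The large tin stands on the middle mat and the milk jug and the cup on the end mats nearer the kettle and nearer the utensil pot respectively, each centred on its mat within 15 mm; the small tin stands on the large tin's lid, centred within 10 mm; all four upright within 0.1 rad and at rest (horizontal distance between large_tin and mat_mid below 0.015 m and z of large_tin in the frame of mat_mid between 0.003 and 0.01 m and horizontal distance between small_tin and large_tin below 0.01 m and z of small_tin in the frame of large_tin between 0.086 and 0.095 m and ((y of kettle in the frame of mat_mid above 0 m and horizontal distance between jug and mat_left below 0.015 m and z of jug in the frame of mat_left between 0.003 and 0.01 m and horizontal distance between cup and mat_right below 0.015 m and z of cup in the frame of mat_right between 0.003 and 0.01 m) or (y of kettle in the frame of mat_mid below 0 m and horizontal distance between jug and mat_right below 0.015 m and z of jug in the frame of mat_right between 0.003 and 0.01 m and horizontal distance between cup and mat_left below 0.015 m and z of cup in the frame of mat_left between 0.003 and 0.01 m)) and angle between each of large_tin, small_tin, cup, jug's own z axis and vertical below 0.1 rad and linear speed of each of large_tin, small_tin, cup, jug below 0.02 m/s and angular speed of each of large_tin, small_tin, cup, jug below 0.3 rad/s); the robot touches nothing.
It fails at once if the kettle is pushed from its place or tipped (distance of kettle from where it was at the start of the episode above 0.025 m or angle between kettle's own z axis and vertical above 0.3 rad).
It fails at once if the utensil pot is pushed from its place or tipped (distance of crock from where it was at the start of the episode above 0.025 m or angle between crock's own z axis and vertical above 0.3 rad).
It fails at once if the salt shaker is pushed from its place or tipped (distance of salt from where it was at the start of the episode above 0.025 m or angle between salt's own z axis and vertical above 0.3 rad).
It fails at once if the large tin, small tin, cup or milk jug is dropped (falls free faster than 0.8 m/s, about 30 mm of fall) ((linear speed of large_tin above 0.8 m/s and contact force between large_tin and the fingers below 0.05 N) or (linear speed of small_tin above 0.8 m/s and contact force between small_tin and the fingers below 0.05 N) or (linear speed of cup above 0.8 m/s and contact force between cup and the fingers below 0.05 N) or (linear speed of jug above 0.8 m/s and contact force between jug and the fingers below 0.05 N)).
It also fails if it takes over 104 s, if anything falls off the work surface, if the arm or the gripper's body presses on something with over 40 N, if the wrist force passes 120 N, or if a joint passes its speed limit or range.

## Working session

There is one attempt and no reset: what is moved stays moved. The work goes in short steps, Python scripts to look and compute and a tool call to move; the robot and the scene stay as the last step left them, time stands still between calls to the robot, and variables do not carry over. Pictures are saved under pics/ and viewed, and the job is handed in when it is done.

Besides the shell and the picture viewer there is one more tool, called after "Call:" in YAML: its name, and indented under it one key for each argument. drive_tool: Moves the arm, as the interface text tells. Its arguments: {"type":"object","properties":{"slide":{"type":"array"},"turn":{"type":"array"},"gripper":{"type":"array"},"squeeze":{"type":"number"}},"required":["slide","turn","gripper"]}

```bash
ls; mkdir -p pics; python3 - <<'E'
from station import bot
import cv2,numpy as np
o=bot.get_obs()
print({k:np.round(v,3) for k,v in o.items()}, bot.hold_point_z)
for n in ["scene","side","wrist"]:
    c=bot.read_camera(n)
    cv2.imwrite(f"pics/{n}0.png",c["color"][:,:,::-1])
    print(n,c["fovy"],c["cx"],c["cy"],c["R"],c["t"],c.keys())
E
```

```text
pics
{'t': np.float64(0.0), 'q': array([-0.108,  0.478,  0.022,  1.556, -0.011,  1.109, -0.083]), 'joint_vel': array([-0.001, -0.001,  0.001,  0.   , -0.001,  0.   ,  0.001]), 'joint_torque': array([-1.0000e-03, -5.9644e+01,  1.6080e+00, -2.8119e+01,  1.2000e-02,
        9.0000e-03,  0.0000e+00]), 'eef_pos': array([ 0.674, -0.   ,  0.199]), 'tool_rot': array([ 0.706, -0.   ,  0.708, -0.   ]), 'contact_force': array([ 0.485,  0.852, -0.571]), 'torque': array([ 0.001, -0.007, -0.033]), 'gripper_width': np.float64(1.0)} 0.0187
scene 52.757486712809936 282.2181255560715 210.3278636331855 [[-0.66523661  0.74662778 -0.00268613]
 [ 0.57078479  0.50623676 -0.64647434]
 [-0.48131588 -0.43159159 -0.762931  ]] [ 0.30094146 -0.23165831  1.18585283] dict_keys(['color', 'fovy', 'cx', 'cy', 'R', 't'])
side 50.206613444418466 275.4616577726159 221.36862057200275 [[-0.96282619 -0.26897933  0.02481619]
 [-0.1563265   0.47993396 -0.8632644 ]
 [ 0.22029014 -0.835053   -0.50414159]] [0.43710217 0.10131027 0.96927689] dict_keys(['color', 'fovy', 'cx', 'cy', 'R', 't'])
wrist 67.30694115569845 281.2398930184933 212.02356387850838 [[ 9.99999358e-01 -8.67211162e-04 -7.29897729e-04]
 [-6.04158831e-04 -9.52633699e-01  3.04119502e-01]
 [-9.59061000e-04 -3.04118866e-01 -9.52633610e-01]] [-0.67526609 -0.03930281  0.37849594] dict_keys(['color', 'fovy', 'cx', 'cy', 'R', 't'])
```

View pics/scene0.png

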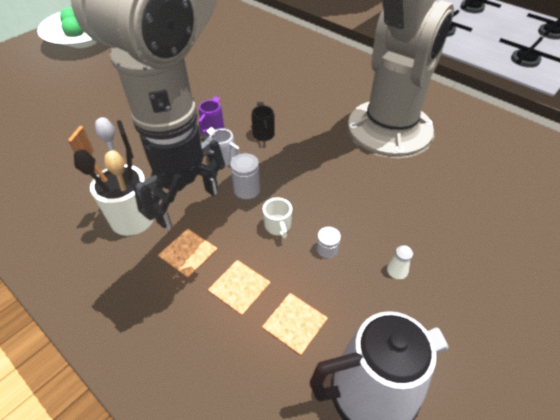

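View pics/side0.png

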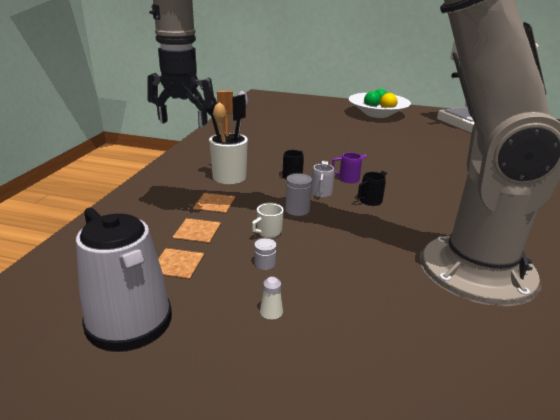

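View pics/wrist0.png

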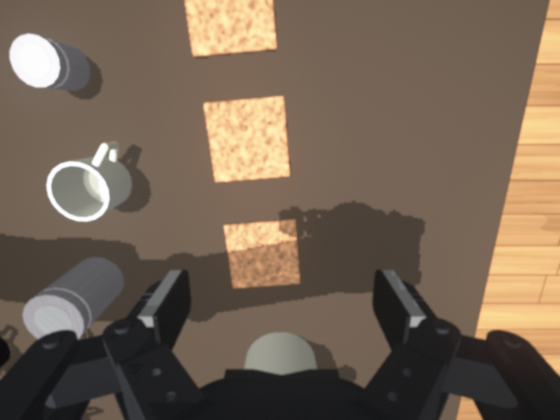

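The kettle is at +y (scene ~385,370; side ~120,275), so the jug goes on mat_left. The crock is at -y (scene 128,200), so the cup goes on mat_right. Jug candidates in the scene view:
- steel, at (222,147)
- purple, at (210,115)
- black, at (262,122)
- another black, at side (293,163)

The steel one fits the description. I'll check it in enlarged crops.

```bash
cat > h.py <<'E'
import cv2,numpy as np
from station import bot
def f(c): return c["color"].shape[0]/2/np.tan(np.radians(c["fovy"])/2)
def ray(c,u,v):
    d=c["R"].T@np.array([(u-c["cx"])/f(c),(v-c["cy"])/f(c),1.0]); o=-c["R"].T@c["t"]; return o,d
def pl(c,u,v,z):
    o,d=ray(c,u,v); return o+d*(z-o[2])/d[2]
def proj(c,X):
    p=c["R"]@np.asarray(X,float)+c["t"]; return np.array([c["cx"]+f(c)*p[0]/p[2],c["cy"]+f(c)*p[1]/p[2]])
def tri(c1,p1,c2,p2):
    o1,d1=ray(c1,*p1);o2,d2=ray(c2,*p2)
    s=np.linalg.lstsq(np.c_[d1,-d2],o2-o1,rcond=None)[0]
    a=o1+s[0]*d1;b=o2+s[1]*d2; return (a+b)/2,np.linalg.norm(a-b)
E
python3 - <<'E'
from h import *
C={}
for n in ["scene","side","wrist"]:
    c=bot.read_camera(n);C[n]=c
    hsv=cv2.cvtColor(c["color"],cv2.COLOR_RGB2HSV)
    m=cv2.inRange(hsv,(4,110,90),(28,255,255))
    m=cv2.morphologyEx(m,cv2.MORPH_CLOSE,np.ones((7,7)))
    cs,_=cv2.findContours(m,cv2.RETR_EXTERNAL,cv2.CHAIN_APPROX_NONE)
    for k in cs:
        if not 600<cv2.contourArea(k)<14000: continue
        P=np.array([pl(c,u+.0,v+.0,.006)[:2] for u,v in k[:,0]],np.float32)
        r=cv2.minAreaRect(P); h=cv2.moments(k)
        print(n,np.round([h['m10']/h['m00'],h['m01']/h['m00']],0),"xy",np.round(r[0],4),"size",np.round(r[1],4),"ang",round(r[2],1))
cr=lambda c,x0,y0,x1,y1,s:cv2.resize(c["color"][y0:y1,x0:x1,::-1],None,fx=s,fy=s,interpolation=cv2.INTER_CUBIC)
cv2.imwrite("pics/c1.png",cr(C["scene"],150,90,350,270,4)[:600])
cv2.imwrite("pics/c2.png",cr(C["side"],230,140,400,290,4))
E
```

```text
scene [ 43. 366.] xy [ 1.0107 -0.1296] size [0.123  0.3988] ang 0.0
scene [182. 251.] xy [ 0.6514 -0.0954] size [0.0933 0.0939] ang 4.6
side [179. 262.] xy [0.6207 0.1818] size [0.0933 0.0974] ang 4.6
side [197. 230.] xy [0.6357 0.0461] size [0.0941 0.0994] ang 4.9
side [ 70. 193.] xy [ 1.0595 -0.0806] size [0.8068 0.2431] ang 89.9
wrist [266. 259.] xy [ 0.6516 -0.0966] size [0.089  0.0899] ang 4.8
```

```bash
sleep 1
```

```text
(no output)
```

View pics/c1.png

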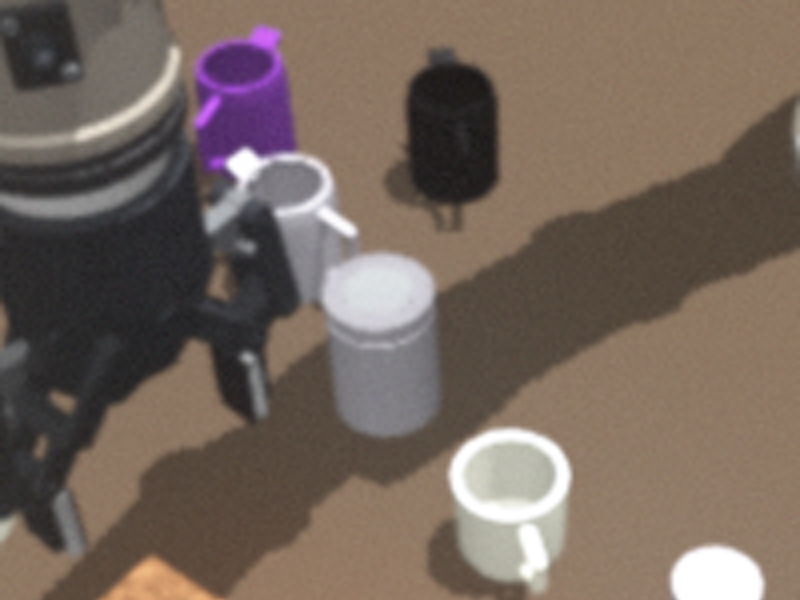

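View pics/c2.png

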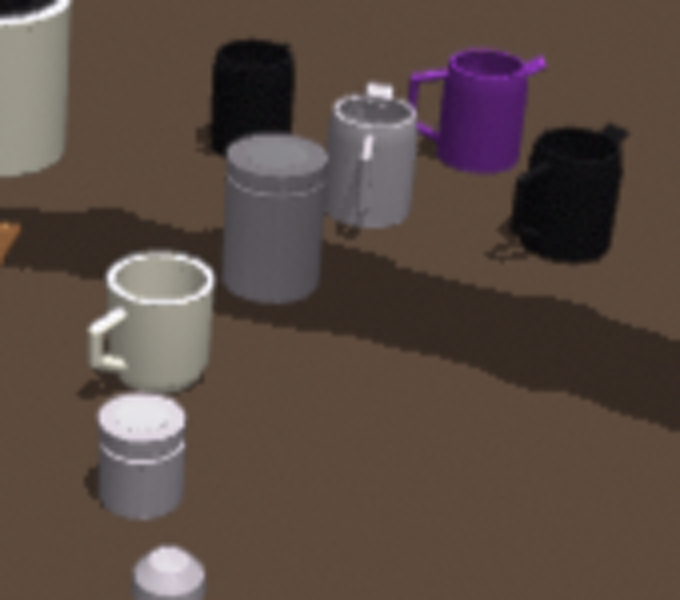

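The steel jug (c1 ~(285,230), c2 ~(370,160)) is the only steel jug. Its handle points toward +y and its spout toward -y. Two black jugs and one purple are decoys. Next I'll refine the mats and objects.

```bash
python3 - <<'E'
from h import *
for n in ["scene","side","wrist"]:
    c=bot.read_camera(n)
    im=c["color"].astype(int); 
    # warm & bright: R-B large; table brown is dim
    m=((im[:,:,0]-im[:,:,2]>55)).astype(np.uint8)*255
    m=cv2.morphologyEx(m,cv2.MORPH_CLOSE,np.ones((5,5)))
    m=cv2.morphologyEx(m,cv2.MORPH_OPEN,np.ones((3,3)))
    cs,_=cv2.findContours(m,cv2.RETR_EXTERNAL,cv2.CHAIN_APPROX_NONE)
    for k in cs:
        if not 400<cv2.contourArea(k)<14000: continue
        P=np.array([pl(c,u,v,.005)[:2] for u,v in k[:,0]],np.float32)
        r=cv2.minAreaRect(P); h=cv2.moments(k)
        g=np.array(cv2.boxPoints(r))
        hm=cv2.moments(P.reshape(-1,1,2))
        print(n,np.round([h['m10']/h['m00'],h['m01']/h['m00']],0),"rect",np.round(r[0],4),"cent",np.round([hm['m10']/hm['m00'],hm['m01']/hm['m00']],4),"size",np.round(r[1],4),"ang",round(r[2],1))
E
```

```text
scene [ 37. 372.] rect [ 1.0108 -0.1291] cent [ 0.9907 -0.1097] size [0.1233 0.397 ] ang 0.1
scene [251. 295.] rect [0.6385 0.0468] cent [0.6342 0.0612] size [0.1417 0.3815] ang 6.7
side [179. 262.] rect [0.6219 0.1803] cent [0.618  0.1767] size [0.0928 0.0963] ang 4.3
side [197. 230.] rect [0.6365 0.0444] cent [0.6364 0.0444] size [0.0926 0.0985] ang 4.8
side [214. 203.] rect [ 0.6498 -0.0967] cent [ 0.6503 -0.0962] size [0.0906 0.0951] ang 4.6
side [ 67. 190.] rect [ 1.0937 -0.0819] cent [ 1.0753 -0.1424] size [0.8021 0.3055] ang 89.9
side [223. 110.] rect [ 0.9308 -0.8757] cent [ 0.953  -0.9402] size [0.0775 0.6671] ang 20.4
wrist [467. 410.] rect [ 0.9644 -0.3551] cent [ 0.9603 -0.3586] size [0.044  0.0415] ang 89.9
wrist [262. 253.] rect [ 0.6507 -0.0967] cent [ 0.651  -0.0966] size [0.091  0.0912] ang 4.7
wrist [247. 138.] rect [0.6369 0.0454] cent [0.637  0.0454] size [0.0918 0.092 ] ang 4.8
wrist [229.  26.] rect [0.624 0.161] cent [0.6227 0.1599] size [0.0913 0.0525] ang 4.0
```

Call:
drive_tool:
  slide:
    - [-40,10,50]
    - [-80,20,90]
    - [-100,0,130]
    - [-110,-20,150]
    - [-110,-20,150]
    - [-110,-20,150]
  turn:
    - [0,0,0]
    - [0,0,0]
    - [0,0,0]
    - [0,0,0]
    - [0,0,0]
    - [0,0,0]
  gripper: [1,1,1,1,1,1]

```text
t: 1.05
eef_pos: [0.5652, -0.0206, 0.3512]
tool_rot: [0.708, 0.001, 0.706, -0.0]
contact_force: [0.3, 0.6, 1.3]
gripper_width: 1.003
```

```bash
python3 - <<'E'
from h import *
for n in ["wrist","scene"]:
    c=bot.read_camera(n)
    cv2.imwrite(f"pics/{n}1.png",c["color"][:,:,::-1])
E
```

```text
(no output)
```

View pics/wrist1.png

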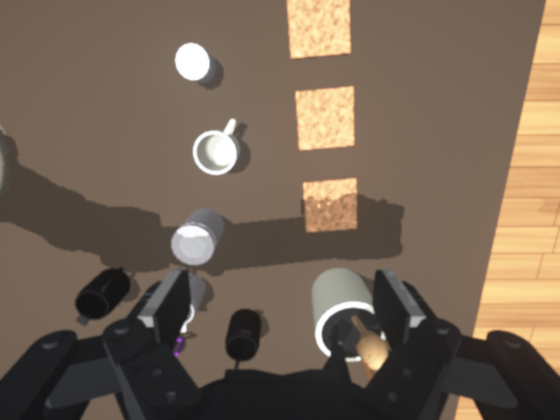

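View pics/scene1.png

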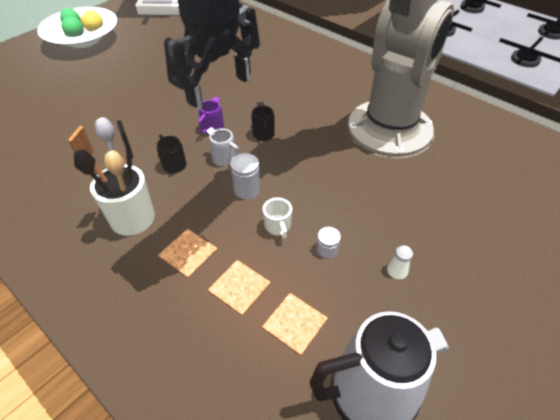

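```bash
python3 - <<'E'
from h import *
w=bot.read_camera("wrist"); s=bot.read_camera("scene")
cr=lambda c,x0,y0,x1,y1,k:cv2.resize(c["color"][y0:y1,x0:x1,::-1],None,fx=k,fy=k,interpolation=cv2.INTER_CUBIC)
cv2.imwrite("pics/d1.png",np.hstack([cr(w,160,30,260,180,4),cr(w,150,190,250,340,4)]))
cv2.imwrite("pics/d2.png",cr(s,200,120,350,265,4))
def mats(c,t):
    im=c["color"].astype(int); m=((im[:,:,0]-im[:,:,2]>t)).astype(np.uint8)*255
    m=cv2.morphologyEx(m,cv2.MORPH_CLOSE,np.ones((5,5)));m=cv2.morphologyEx(m,cv2.MORPH_OPEN,np.ones((3,3)))
    for k in cv2.findContours(m,cv2.RETR_EXTERNAL,cv2.CHAIN_APPROX_NONE)[0]:
        if not 800<cv2.contourArea(k)<5000: continue
        P=np.array([pl(c,u,v,.005)[:2] for u,v in k[:,0]],np.float32);r=cv2.minAreaRect(P)
        print(np.round(r[0],4),np.round(r[1],4),round(r[2],1))
mats(w,55);mats(s,70)
E
```

```text
[ 0.6508 -0.0968] [0.0921 0.0921] 4.9
[0.6366 0.0452] [0.0926 0.0934] 4.4
[0.6229 0.1731] [0.0922 0.0775] 4.6
[0.6211 0.182 ] [0.0934 0.0937] 4.8
[0.6361 0.047 ] [0.0937 0.0942] 5.0
[ 0.6508 -0.0951] [0.0927 0.0924] 5.0
```

View pics/d1.png

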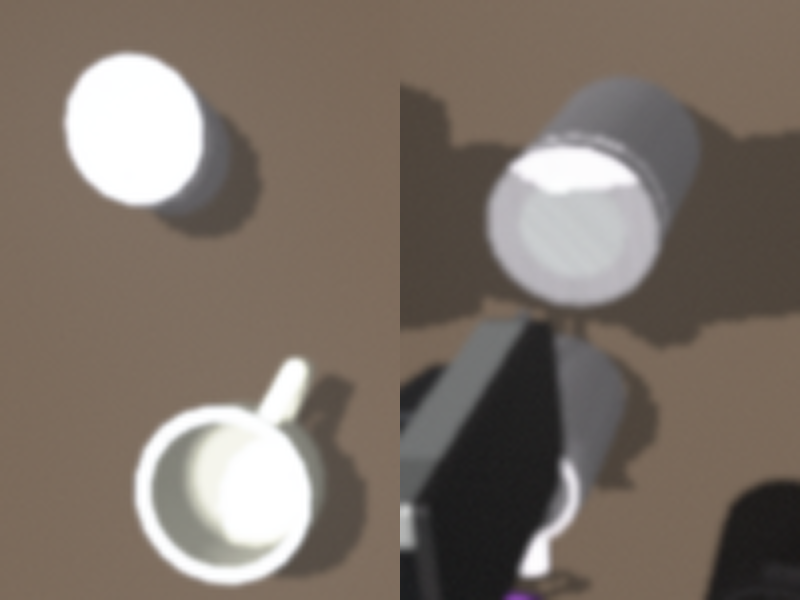

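View pics/d2.png

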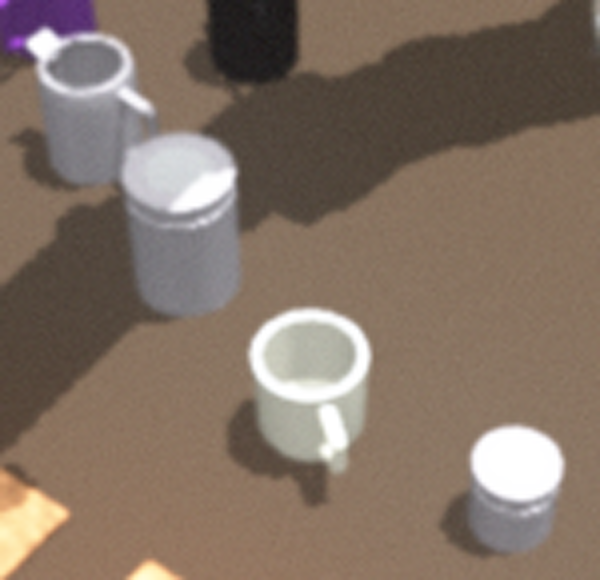

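```bash
python3 - <<'E'
from h import *
C={n:bot.read_camera(n) for n in("wrist","scene","side")}
print(C["wrist"]["t"])
P={"small":(.05,dict(wrist=(193.6,62.4),scene=(329,236),side=(265.5,244.5))),
"cup":(.065,dict(wrist=(216,153.5),scene=(277.5,209.3),side=(270,210))),
"large":(.09,dict(wrist=(193.5,246.2),scene=(245,163.8),side=(299,180.5))),
"jug":(.075,dict(scene=(221.2,136.2),side=(323.2,167.5))),
"cuph":(.05,dict(wrist=(234.5,121.2))),"jugh":(.06,dict(scene=(238,150))),"jugsp":(.075,dict(scene=(210.5,130.5))),
}
for k,(z,d) in P.items():
    print(k,{n:np.round(pl(C[n],*p,z)[:2],4).tolist() for n,p in d.items()})
    if "side" in d: t,e=tri(C["scene"],d["scene"],C["side"],d["side"]);print("   tri",np.round(t,4),round(e,4))
E
```

```text
[-0.56494496 -0.10377219  0.51514431]
small {'wrist': [0.4456, 0.1215], 'scene': [0.4456, 0.1243], 'side': [0.4423, 0.1238]}
   tri [0.4434 0.1227 0.0482] 0.0022
cup {'wrist': [0.4716, 0.0004], 'scene': [0.472, 0.0041], 'side': [0.4678, 0.0034]}
   tri [0.4693 0.0016 0.0627] 0.0027
large {'wrist': [0.4347, -0.1331], 'scene': [0.4358, -0.1278], 'side': [0.4293, -0.1222]}
   tri [ 0.4317 -0.1324  0.0848] 0.0009
jug {'scene': [0.3943, -0.2538], 'side': [0.3915, -0.2573]}
   tri [ 0.3921 -0.2563  0.0741] 0.0029
cuph {'wrist': [0.4979, 0.0445]}
jugh {'scene': [0.3915, -0.1992]}
jugsp {'scene': [0.3971, -0.2901]}
```

```bash
python3 - <<'E'
from h import *
C={n:bot.read_camera(n) for n in("wrist","scene","side")}
for k,n,u,v,z in [("purple","scene",210.5,106,.075),("purple","side",351.5,156.5,.075),("blackR","scene",263,112.5,.075),("blackR","side",373,176,.075),("blackC","scene",171,141,.075),("blackC","side",293,153,.075),
 ("blackC base","scene",173,163,.01),
 ("kettle knob","scene",398,342,.213),("kettle knob","side",111,222,.21),("k handle out","scene",318,378,.18),("k handle low","scene",320,395,.13),("crock rim","scene",121,180,.12),("crock rim","side",229,143,.12),("salt top","scene",403,252,.074),("salt","side",271,281,.074)]:
    print(k,n,np.round(pl(C[n],u,v,z)[:2],3))
print(tri(C["scene"],(322,365),C["side"],(90,212)))
E
```

```text
purple scene [ 0.328 -0.366]
purple side [ 0.327 -0.364]
blackR scene [ 0.256 -0.242]
blackR side [ 0.255 -0.245]
blackC scene [ 0.488 -0.333]
blackC side [ 0.496 -0.334]
blackC base scene [ 0.499 -0.331]
kettle knob scene [0.63  0.365]
kettle knob side [0.619 0.37 ]
k handle out scene [0.727 0.309]
k handle low scene [0.729 0.318]
crock rim scene [ 0.664 -0.264]
crock rim side [ 0.658 -0.237]
salt top scene [0.396 0.265]
salt side [0.389 0.269]
(array([0.70965511, 0.30291735, 0.17685032]), np.float64(0.002018002554651719))
```

Call:
drive_tool:
  slide:
    - [-25,-35,-30]
    - [-60,-70,-60]
    - [-90,-105,-90]
    - [-120,-140,-120]
    - [-145,-180,-140]
    - [-165,-215,-150]
    - [-172,-235,-150]
    - [-172,-235,-150]
    - [-172,-235,-150]
  turn:
    - [0,0,0.02]
    - [0,0,0.04]
    - [0,0,0.07]
    - [0,0,0.07]
    - [0,0,0.07]
    - [0,0,0.07]
    - [0,0,0.07]
    - [0,0,0.07]
    - [0,0,0.07]
  gripper: [1,1,1,1,1,1,1,1,1]

```text
t: 2.45
eef_pos: [0.3929, -0.2552, 0.1995]
tool_rot: [0.706, -0.024, 0.707, 0.024]
contact_force: [0.6, 0.5, -0.4]
gripper_width: 0.999
```

```bash
python3 - <<'E'
from h import *
o=bot.get_obs();print(np.round(o["eef_pos"],4),np.round(o["tool_rot"],3),np.round(o["q"],2))
for n in ["wrist","scene"]:
    c=bot.read_camera(n)
    cv2.imwrite(f"pics/{n}2.png",c["color"][:,:,::-1])
    print(n,proj(c,[.393,-.2555,.075]))
E
```

```text
[ 0.3929 -0.2552  0.1995] [ 0.706 -0.024  0.707  0.024] [ 0.25  0.13  0.22  2.04 -0.03  0.97  0.55]
wrist [280.28823717 194.83993961]
scene [221.1231487  135.63626597]
```

View pics/wrist2.png

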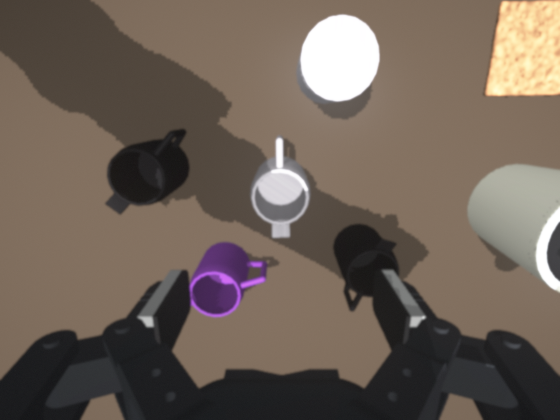

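The steel jug's rim is at (280,194), against a predicted (280,195), and its handle runs along tool y. Descending.

Call:
drive_tool:
  slide:
    - [0,0,-45]
    - [0,0,-90]
    - [0,0,-130]
    - [0,0,-160]
    - [0,0,-177]
    - [0,0,-177]
    - [0,0,-177]
    - [0,0,-177]
    - [0,0,-177]
    - [0,0,-177]
  turn:
    - [0,0,0]
    - [0,0,0]
    - [0,0,0]
    - [0,0,0]
    - [0,0,0]
    - [0,0,0]
    - [0,0,0]
    - [0,0,0]
    - [0,0,0]
    - [0,0,0]
  gripper: [1,1,1,1,1,1,0.4,0.4,0.4,0.4]
  squeeze: 40

```text
t: 3.55
eef_pos: [0.3943, -0.2537, 0.0244]
tool_rot: [0.707, -0.026, 0.706, 0.026]
contact_force: [-2.6, 0.9, 8.0]
gripper_width: 0.679
```

Call:
drive_tool:
  slide:
    - [0,0,0]
    - [0,0,0]
    - [0,0,15]
    - [0,0,40]
    - [0,0,80]
    - [0,0,120]
    - [0,0,150]
    - [0,0,150]
  turn:
    - [0,0,0]
    - [0,0,0]
    - [0,0,0]
    - [0,0,0]
    - [0,0,0]
    - [0,0,0]
    - [0,0,0]
    - [0,0,0]
  gripper: [0.4,0.4,0.4,0.4,0.4,0.4,0.4,0.4]

```text
t: 4.35
eef_pos: [0.3972, -0.2552, 0.1789]
tool_rot: [0.71, -0.027, 0.703, 0.024]
contact_force: [0.3, 0.3, -1.9]
gripper_width: 0.674
```

```bash
python3 - <<'E'
from h import *
o=bot.get_obs();print(np.round(o["eef_pos"],4),np.round(o["tool_rot"],3),o["gripper_width"],o["t"])
a=bot.read_camera("wrist")["color"];b=bot.read_camera("side")["color"]
cv2.imwrite("pics/g1.png",cv2.resize(np.hstack([a,b])[:,:,::-1],(800,300)))
E
```

```text
[ 0.3972 -0.2552  0.1789] [ 0.71  -0.027  0.703  0.024] 0.6744224689430259 4.35
```

View pics/g1.png

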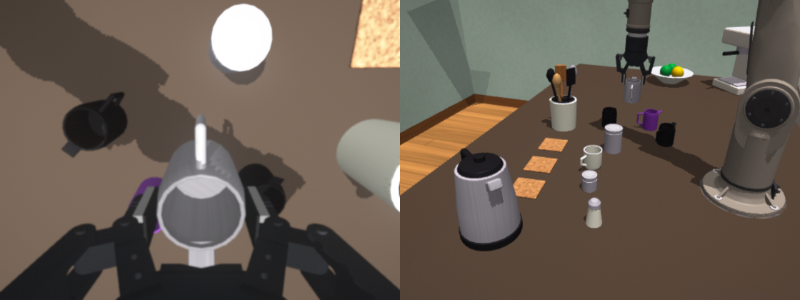

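Call:
drive_tool:
  slide:
    - [6,10,0]
    - [18,34,5]
    - [34,66,10]
    - [52,100,10]
    - [70,136,10]
    - [88,172,10]
    - [106,208,10]
    - [124,242,10]
    - [140,272,10]
    - [152,296,10]
  turn:
    - [0,0,0]
    - [0,0,0]
    - [0,0,0]
    - [0,0,0]
    - [0,0,0]
    - [0,0,0]
    - [0,0,0]
    - [0,0,0]
    - [0,0,0]
    - [0,0,0]
  gripper: [0.4,0.4,0.4,0.4,0.4,0.4,0.4,0.4,0.4,0.4]

```text
t: 5.45
eef_pos: [0.5462, 0.0459, 0.1829]
tool_rot: [0.706, -0.027, 0.707, 0.027]
contact_force: [0.2, 0.5, -1.5]
gripper_width: 0.67
```

Call:
drive_tool:
  slide:
    - [12,24,0]
    - [28,54,0]
    - [46,88,-5]
    - [62,114,-15]
    - [73,130,-35]
    - [75,134,-60]
    - [75,134,-90]
    - [75,134,-110]
    - [75,134,-120]
    - [75,134,-120]
  turn:
    - [0,0,0]
    - [0,0,0]
    - [0,0,0]
    - [0,0,0]
    - [0,0,0]
    - [0,0,0]
    - [0,0,0]
    - [0,0,0]
    - [0,0,0]
    - [0,0,0]
  gripper: [0.4,0.4,0.4,0.4,0.4,0.4,0.4,0.4,0.4,0.4]

```text
t: 6.45
eef_pos: [0.6191, 0.18, 0.0601]
tool_rot: [0.705, -0.027, 0.709, 0.026]
contact_force: [-0.2, 1.1, -2.1]
gripper_width: 0.669
```

```bash
python3 - <<'E'
from h import *
o=bot.get_obs();print(np.round(o["eef_pos"],4),np.round(o["tool_rot"],3),o["gripper_width"],o["t"])
cr=lambda c,x0,y0,x1,y1,k:cv2.resize(c["color"][y0:y1,x0:x1,::-1],None,fx=k,fy=k,interpolation=cv2.INTER_CUBIC)
s=bot.read_camera("scene");d=bot.read_camera("side")
cv2.imwrite("pics/p1.png",np.hstack([cr(s,220,230,420,380,2),cr(d,120,180,320,330,2)]))
cv2.imwrite("pics/p1w.png",bot.read_camera("wrist")["color"][:,:,::-1])
E
```

```text
[0.6191 0.18   0.0601] [ 0.705 -0.027  0.709  0.026] 0.6693736689742019 6.45
```

View pics/p1.png

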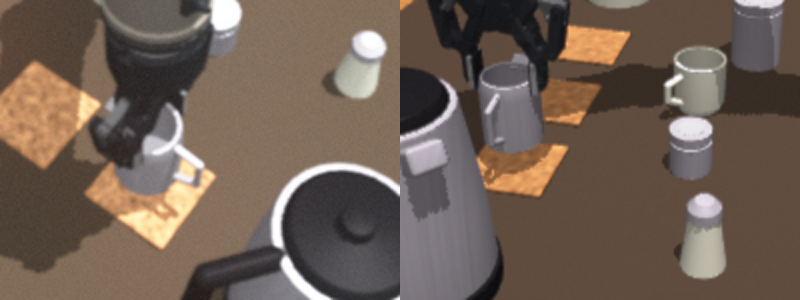

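View pics/p1w.png

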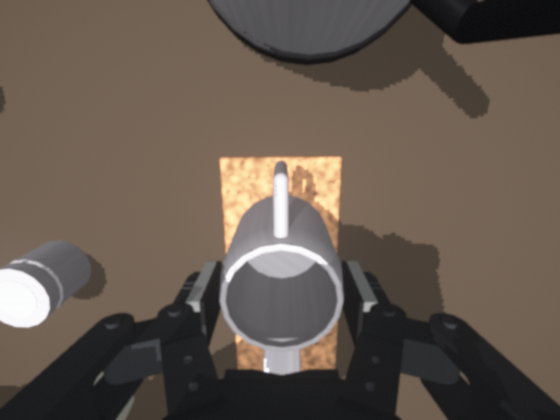

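```bash
python3 - <<'E'
from h import *
w=bot.read_camera("wrist")
for p in [(281,157.5),(221,158),(341,157)]: print(np.round(pl(w,*p,.006),4))
print("jug rim",np.round(pl(w,281,296,.075+.036),4))
E
```

```text
[0.6194 0.2254 0.006 ]
[0.5759 0.2218 0.006 ]
[0.6629 0.229  0.006 ]
jug rim [0.6229 0.1771 0.111 ]
```

Call:
drive_tool:
  slide:
    - [2,0,-15]
    - [2,0,-22]
    - [2,0,-25]
    - [2,0,-27]
    - [2,0,-28]
    - [2,0,-28]
  turn:
    - [0,0,0]
    - [0,0,0]
    - [0,0,0]
    - [0,0,0]
    - [0,0,0]
    - [0,0,0]
  gripper: [0.4,0.4,0.4,0.4,0.4,0.4]

```text
t: 7.25
eef_pos: [0.6242, 0.1803, 0.0361]
tool_rot: [0.707, -0.026, 0.706, 0.027]
contact_force: [-0.2, -0.9, -1.2]
gripper_width: 0.673
```

Call:
drive_tool:
  slide:
    - [-1,1,-2]
    - [-1,1,-4]
    - [-1,1,-5]
    - [-1,1,-6]
    - [-1,1,-6]
  turn:
    - [0,0,0]
    - [0,0,0]
    - [0,0,0]
    - [0,0,0]
    - [0,0,0]
  gripper: [0.4,0.4,0.4,0.4,0.4]

```text
t: 7.75
eef_pos: [0.6232, 0.1815, 0.0306]
tool_rot: [0.707, -0.026, 0.706, 0.027]
contact_force: [-2.2, -0.3, 3.0]
gripper_width: 0.673
```

Call:
drive_tool:
  slide:
    - [0,0,0]
    - [0,0,0]
    - [0,0,0]
    - [0,0,0]
    - [0,0,15]
    - [0,0,40]
    - [0,0,80]
    - [0,0,120]
    - [0,0,150]
    - [0,0,150]
  turn:
    - [0,0,0]
    - [0,0,0]
    - [0,0,0]
    - [0,0,0]
    - [0,0,0]
    - [0,0,0]
    - [0,0,0]
    - [0,0,0]
    - [0,0,0]
    - [0,0,0]
  gripper: [0.8,1,1,1,1,1,1,1,1,1]

```text
t: 8.75
eef_pos: [0.6265, 0.1826, 0.1874]
tool_rot: [0.711, -0.025, 0.703, 0.028]
contact_force: [0.4, 0.2, 0.1]
gripper_width: 0.997
```

```bash
python3 - <<'E'
from h import *
o=bot.get_obs();print(np.round(o["eef_pos"],4),np.round(o["tool_rot"],3),o["gripper_width"],o["t"])
cr=lambda c,x0,y0,x1,y1,k:cv2.resize(c["color"][y0:y1,x0:x1,::-1],None,fx=k,fy=k,interpolation=cv2.INTER_CUBIC)
s=bot.read_camera("scene");d=bot.read_camera("side")
cv2.imwrite("pics/p2.png",np.hstack([cr(s,220,230,420,380,2),cr(d,120,180,320,330,2)]))
w=bot.read_camera("wrist");cv2.imwrite("pics/p2w.png",w["color"][:,:,::-1])
print(proj(w,[.6225,.1805,.081]),proj(s,[.6225,.1805,.081]))
E
```

```text
[0.6265 0.1826 0.1874] [ 0.711 -0.025  0.703  0.028] 0.9972628493540511 8.75
[278.28059242 202.26796472] [294.34516527 302.59287673]
```

View pics/p2.png

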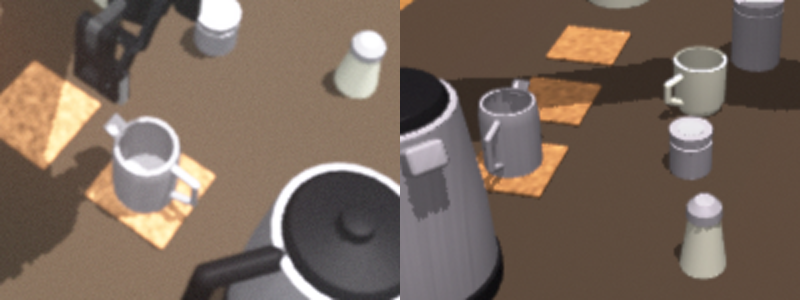

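View pics/p2w.png

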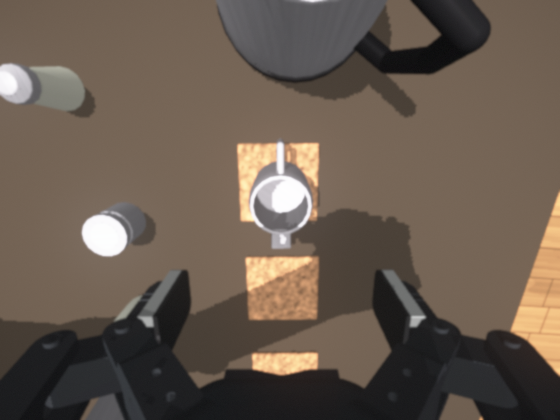

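```bash
cat >> h.py <<'E'
from scipy.spatial.transform import Rotation as Ro
def go(x,y,z,yaw):
    o=bot.get_obs(); q=o["tool_rot"]; cur=Ro.from_quat([q[1],q[2],q[3],q[0]])
    tgt=Ro.from_euler("z",yaw)*Ro.from_euler("y",np.pi/2)
    print("t",round(o["t"],2),"slide mm",np.round((np.array([x,y,z])-o["eef_pos"])*1000,1),"turn",np.round((tgt*cur.inv()).as_rotvec(),3),"w",round(float(o["gripper_width"]),3))
E
python3 -c "
from h import *
go(.471,.0015,.19,-.54)"
```

```text
t 8.9 slide mm [-151.8 -179.9    9.1] turn [-0.001  0.002 -0.615] w 1.002
```

Call:
drive_tool:
  slide:
    - [-15,-18,5]
    - [-45,-54,9]
    - [-75,-90,9]
    - [-105,-125,9]
    - [-130,-155,9]
    - [-147,-175,9]
    - [-152,-180,9]
    - [-152,-180,9]
  turn:
    - [0,0,-0.08]
    - [0,0,-0.2]
    - [0,0,-0.32]
    - [0,0,-0.44]
    - [0,0,-0.55]
    - [0,0,-0.615]
    - [0,0,-0.615]
    - [0,0,-0.615]
  gripper: [1,1,1,1,1,1,1,1]

```text
t: 9.7
eef_pos: [0.4699, 0.0009, 0.1892]
tool_rot: [0.682, 0.189, 0.681, -0.189]
contact_force: [0.5, -0.0, -0.7]
gripper_width: 1.002
```

```bash
python3 - <<'E'
from h import *
w=bot.read_camera("wrist");cv2.imwrite("pics/c3w.png",w["color"][:,:,::-1])
print(proj(w,[.471,.0015,.065])); go(.471,.0015,.022,-.54)
E
```

```text
[280.48114474 194.27698792]
t 9.75 slide mm [ 1.000e-01 -5.000e-01 -1.675e+02] turn [-0.     0.001 -0.002] w 1.002
```

View pics/c3w.png

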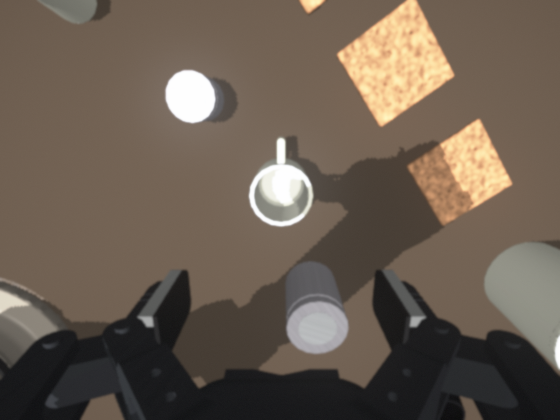

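The cup rim is at (281,194), as predicted, with the handle straight up. Grasping.

Call:
drive_tool:
  slide:
    - [0,0,-45]
    - [0,0,-90]
    - [0,0,-130]
    - [0,0,-155]
    - [0,0,-167]
    - [0,0,-167]
    - [0,0,-167]
    - [0,0,-167]
    - [0,0,-167]
    - [0,0,-167]
  turn:
    - [0,0,0]
    - [0,0,0]
    - [0,0,0]
    - [0,0,0]
    - [0,0,0]
    - [0,0,0]
    - [0,0,0]
    - [0,0,0]
    - [0,0,0]
    - [0,0,0]
  gripper: [1,1,1,1,1,1,0.4,0.4,0.4,0.4]
  squeeze: 40

```text
t: 10.75
eef_pos: [0.4721, 0.0024, 0.0241]
tool_rot: [0.683, 0.189, 0.68, -0.187]
contact_force: [-0.9, 1.2, 7.9]
gripper_width: 0.685
```

Call:
drive_tool:
  slide:
    - [0,0,0]
    - [0,0,0]
    - [0,0,15]
    - [0,0,40]
    - [0,0,80]
    - [0,0,120]
    - [0,0,150]
    - [0,0,150]
    - [0,0,150]
  turn:
    - [0,0,0]
    - [0,0,0]
    - [0,0,0]
    - [0,0,0]
    - [0,0,0]
    - [0,0,0]
    - [0,0,0]
    - [0,0,0]
    - [0,0,0]
  gripper: [0.4,0.4,0.4,0.4,0.4,0.4,0.4,0.4,0.4]

```text
t: 11.65
eef_pos: [0.4721, 0.0025, 0.1744]
tool_rot: [0.683, 0.189, 0.68, -0.187]
contact_force: [0.3, 0.0, -3.5]
gripper_width: 0.681
```

```bash
python3 - <<'E'
from h import *
w=bot.read_camera("wrist");cv2.imwrite("pics/c4w.png",w["color"][:,:,::-1])
go(.6508,-.0965,.16,.08)
E
```

```text
t 11.7 slide mm [179.5 -98.8 -13.4] turn [-0.002  0.003  0.618] w 0.683
```

View pics/c4w.png

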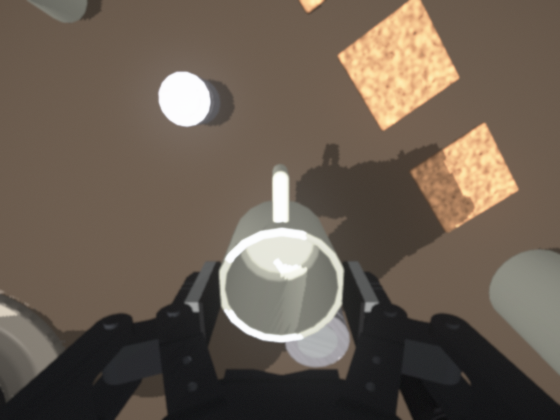

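Call:
drive_tool:
  slide:
    - [15,-8,0]
    - [45,-24,0]
    - [78,-42,0]
    - [112,-61,-5]
    - [142,-77,-20]
    - [165,-90,-40]
    - [176,-97,-70]
    - [179,-99,-95]
    - [179,-99,-110]
    - [179,-99,-110]
  turn:
    - [0,0,0.06]
    - [0,0,0.17]
    - [0,0,0.29]
    - [0,0,0.41]
    - [0,0,0.52]
    - [0,0,0.6]
    - [0,0,0.618]
    - [0,0,0.618]
    - [0,0,0.618]
    - [0,0,0.618]
  gripper: [0.4,0.4,0.4,0.4,0.4,0.4,0.4,0.4,0.4,0.4]

```text
t: 12.7
eef_pos: [0.647, -0.0961, 0.0593]
tool_rot: [0.705, -0.027, 0.709, 0.029]
contact_force: [-0.8, 0.5, -1.1]
gripper_width: 0.682
```

```bash
python3 - <<'E'
from h import *
w=bot.read_camera("wrist");s=bot.read_camera("scene")
cr=lambda c,x0,y0,x1,y1,k:cv2.resize(c["color"][y0:y1,x0:x1,::-1],None,fx=k,fy=k,interpolation=cv2.INTER_CUBIC)
cv2.imwrite("pics/c5.png",np.hstack([cr(w,80,60,480,420,1),cr(s,80,150,280,330,2)]))
go(.6508,-.0965,.034,.08)
E
```

```text
t 12.8 slide mm [  1.   -0.3 -29.1] turn [-0.003  0.001 -0.   ] w 0.682
```

View pics/c5.png

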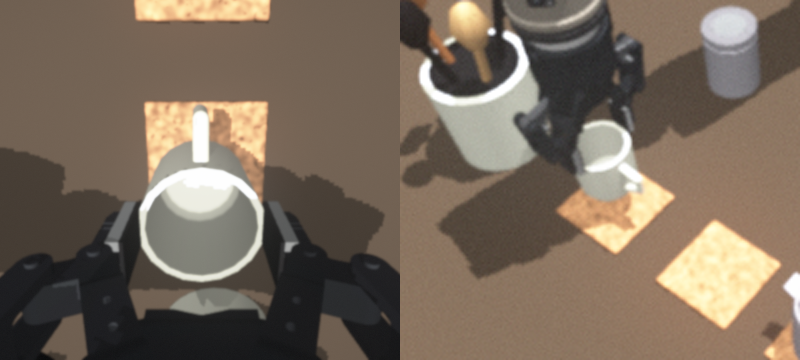

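```bash
python3 - <<'E'
from h import *
w=bot.read_camera("wrist");y=np.radians(4.8)
print("cup",np.round(pl(w,282,283,.104),4))
print("mat c",np.round(pl(w,287,162.5,.006)[:2]-.045*np.array([-np.sin(y),np.cos(y)]),4))
E
```

```text
cup [ 0.6511 -0.0966  0.104 ]
mat c [ 0.6555 -0.0992]
```

Call:
drive_tool:
  slide:
    - [1,0,-12]
    - [1,0,-20]
    - [1,0,-26]
    - [1,0,-30]
    - [1,0,-32]
    - [1,0,-34]
    - [1,0,-34]
  turn:
    - [0,0,0]
    - [0,0,0]
    - [0,0,0]
    - [0,0,0]
    - [0,0,0]
    - [0,0,0]
    - [0,0,0]
  gripper: [0.4,0.4,0.4,0.4,0.4,0.4,0.4]

```text
t: 13.55
eef_pos: [0.6519, -0.0965, 0.0305]
tool_rot: [0.708, -0.027, 0.705, 0.029]
contact_force: [1.2, -1.0, -2.4]
gripper_width: 0.685
```

Call:
drive_tool:
  slide:
    - [0,-1,-1]
    - [0,-1,-2]
    - [0,-1,-3]
    - [0,-1,-3]
  turn:
    - [0,0,0]
    - [0,0,0]
    - [0,0,0]
    - [0,0,0]
  gripper: [0.4,0.4,0.4,0.4]

```text
t: 13.95
eef_pos: [0.6521, -0.0969, 0.0302]
tool_rot: [0.708, -0.027, 0.705, 0.03]
contact_force: [-8.2, 2.6, 18.4]
gripper_width: 0.682
```

Call:
drive_tool:
  slide:
    - [0,0,0]
    - [0,0,0]
    - [0,0,0]
    - [0,0,0]
    - [0,0,15]
    - [0,0,40]
    - [0,0,80]
    - [0,0,120]
    - [0,0,150]
    - [0,0,150]
  turn:
    - [0,0,0]
    - [0,0,0]
    - [0,0,0]
    - [0,0,0]
    - [0,0,0]
    - [0,0,0]
    - [0,0,0]
    - [0,0,0]
    - [0,0,0]
    - [0,0,0]
  gripper: [0.8,1,1,1,1,1,1,1,1,1]

```text
t: 14.95
eef_pos: [0.6555, -0.0975, 0.1868]
tool_rot: [0.711, -0.027, 0.702, 0.029]
contact_force: [0.8, -1.0, 0.1]
gripper_width: 1.0
```

```bash
python3 - <<'E'
from h import *
w=bot.read_camera("wrist");s=bot.read_camera("scene")
cr=lambda c,x0,y0,x1,y1,k:cv2.resize(c["color"][y0:y1,x0:x1,::-1],None,fx=k,fy=k,interpolation=cv2.INTER_CUBIC)
cv2.imwrite("pics/c6.png",np.hstack([cr(w,80,60,480,420,1),cr(s,80,150,280,330,2)]))
print(proj(w,[.651,-.097,.071])-[80,60],(proj(s,[.651,-.097,.071])-[80,150])*2+[400,0])
go(.4345,-.131,.21,0)
E
```

```text
[193.70528681 136.13135197] [602.8699629  164.87713403]
t 15.05 slide mm [-218.1  -34.    28.3] turn [-0.003  0.006 -0.08 ] w 0.999
```

View pics/c6.png

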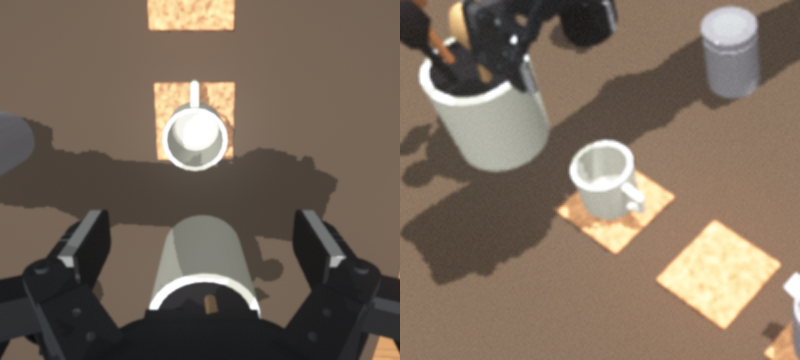

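Call:
drive_tool:
  slide:
    - [-20,-3,15]
    - [-55,-8,28]
    - [-90,-14,28]
    - [-125,-20,28]
    - [-160,-25,28]
    - [-190,-30,28]
    - [-210,-33,28]
    - [-218,-34,28]
    - [-218,-34,28]
    - [-218,-34,28]
  turn:
    - [0,0,-0.02]
    - [0,0,-0.04]
    - [0,0,-0.08]
    - [0,0,-0.08]
    - [0,0,-0.08]
    - [0,0,-0.08]
    - [0,0,-0.08]
    - [0,0,-0.08]
    - [0,0,-0.08]
    - [0,0,-0.08]
  gripper: [1,1,1,1,1,1,1,1,1,1]

```text
t: 16.05
eef_pos: [0.4355, -0.1307, 0.2096]
tool_rot: [0.709, 0.001, 0.705, 0.001]
contact_force: [0.4, 0.9, 0.2]
gripper_width: 0.998
```

```bash
python3 - <<'E'
from h import *
w=bot.read_camera("wrist");cv2.imwrite("pics/l1.png",w["color"][:,:,::-1])
print(proj(w,[.4345,-.131,.09]));go(.4345,-.131,.035,0)
E
```

```text
[278.27220757 196.56594294]
t 16.1 slide mm [  -1.2   -0.4 -174.6] turn [-0.003  0.006 -0.001] w 1.003
```

View pics/l1.png

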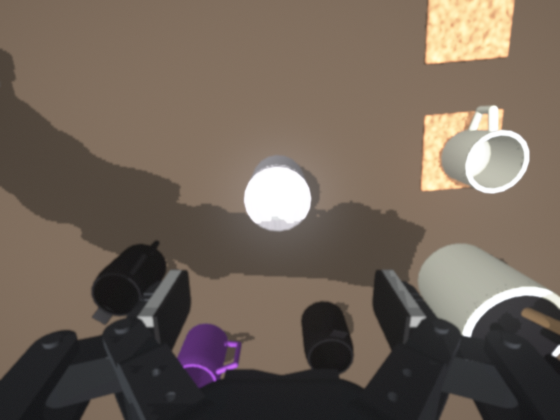

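The large tin's lid is at (278,198), against a predicted (278,197). Grasping.

Call:
drive_tool:
  slide:
    - [-1,0,-45]
    - [-1,-1,-90]
    - [-1,-1,-130]
    - [-1,-1,-160]
    - [-1,-1,-175]
    - [-1,-1,-175]
    - [-1,-1,-175]
    - [-1,-1,-175]
    - [-1,-1,-175]
    - [-1,-1,-175]
  turn:
    - [0,0.005,0]
    - [0,0.005,0]
    - [0,0.005,0]
    - [0,0.005,0]
    - [0,0.005,0]
    - [0,0.005,0]
    - [0,0.005,0]
    - [0,0.005,0]
    - [0,0.005,0]
    - [0,0.005,0]
  gripper: [1,1,1,1,1,1,0.4,0.4,0.4,0.4]
  squeeze: 45

```text
t: 17.1
eef_pos: [0.4356, -0.1317, 0.0357]
tool_rot: [0.708, 0.001, 0.706, 0.001]
contact_force: [-1.2, 0.8, 5.7]
gripper_width: 0.733
```

Call:
drive_tool:
  slide:
    - [0,0,0]
    - [0,0,0]
    - [0,0,15]
    - [0,0,40]
    - [0,0,80]
    - [0,0,110]
    - [0,0,130]
    - [0,0,130]
    - [0,0,130]
  turn:
    - [0,0,0]
    - [0,0,0]
    - [0,0,0]
    - [0,0,0]
    - [0,0,0]
    - [0,0,0]
    - [0,0,0]
    - [0,0,0]
    - [0,0,0]
  gripper: [0.4,0.4,0.4,0.4,0.4,0.4,0.4,0.4,0.4]

```text
t: 18.0
eef_pos: [0.4354, -0.1316, 0.1653]
tool_rot: [0.708, 0.001, 0.706, 0.001]
contact_force: [0.4, -0.2, -1.7]
gripper_width: 0.729
```

```bash
python3 - <<'E'
from h import *
w=bot.read_camera("wrist");s=bot.read_camera("side")
cv2.imwrite("pics/l2.png",cv2.resize(np.hstack([w["color"],s["color"]])[:,:,::-1],(800,300)))
go(.6365,.0455,.17,.08)
E
```

```text
t 18.1 slide mm [202.  177.    5.7] turn [-0.003  0.001  0.079] w 0.732
```

View pics/l2.png

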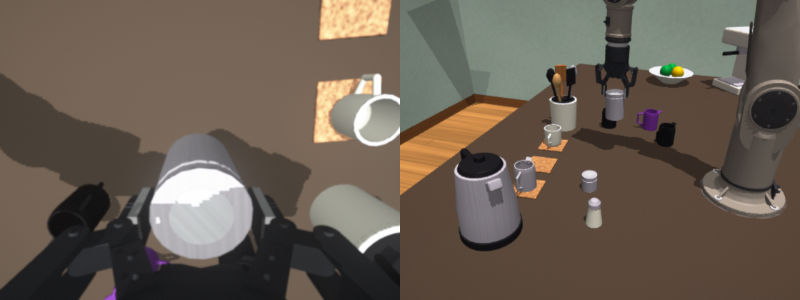

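Call:
drive_tool:
  slide:
    - [12,10,5]
    - [36,32,5]
    - [66,58,5]
    - [98,86,5]
    - [130,114,5]
    - [160,140,0]
    - [185,162,-15]
    - [198,174,-40]
    - [202,177,-70]
    - [202,177,-90]
  turn:
    - [0,0,0.02]
    - [0,0,0.04]
    - [0,0,0.079]
    - [0,0,0.079]
    - [0,0,0.079]
    - [0,0,0.079]
    - [0,0,0.079]
    - [0,0,0.079]
    - [0,0,0.079]
    - [0,0,0.079]
  gripper: [0.4,0.4,0.4,0.4,0.4,0.4,0.4,0.4,0.4,0.4]

```text
t: 19.1
eef_pos: [0.6359, 0.0482, 0.0706]
tool_rot: [0.705, -0.028, 0.708, 0.031]
contact_force: [0.8, 0.2, -2.4]
gripper_width: 0.731
```

Call:
drive_tool:
  slide:
    - [0,0,0]
    - [0,0,0]
  turn:
    - [0,0,0]
    - [0,0,0]
  gripper: [0.4,0.4]

```text
t: 19.3
eef_pos: [0.6354, 0.0494, 0.0693]
tool_rot: [0.705, -0.028, 0.708, 0.031]
contact_force: [-0.4, -0.1, -0.5]
gripper_width: 0.732
```

```bash
python3 - <<'E'
from h import *
w=bot.read_camera("wrist");s=bot.read_camera("scene")
cr=lambda c,x0,y0,x1,y1,k:cv2.resize(c["color"][y0:y1,x0:x1,::-1],None,fx=k,fy=k,interpolation=cv2.INTER_CUBIC)
cv2.imwrite("pics/l3.png",np.hstack([cr(w,80,60,480,420,1),cr(s,140,170,340,350,2)]))
go(.6365,.0455,.042,.08)
E
```

```text
t 19.4 slide mm [ -0.3  -3.2 -29.5] turn [-0.004 -0.002 -0.004] w 0.732
```

View pics/l3.png

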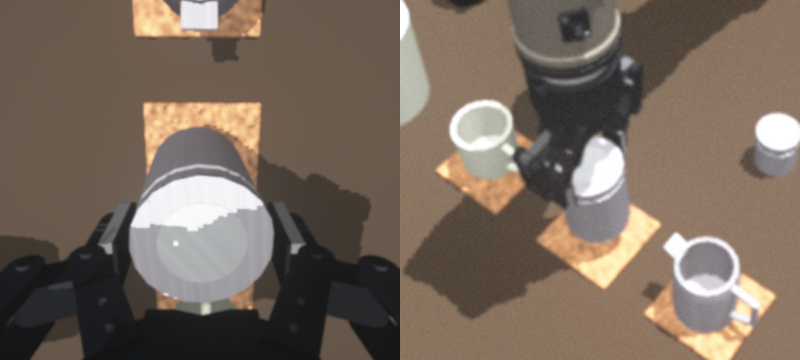

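Call:
drive_tool:
  slide:
    - [0,-2,-10]
    - [0,-3,-18]
    - [0,-3,-23]
    - [0,-3,-26]
    - [0,-3,-27]
    - [0,-3,-28]
    - [0,-3,-28]
  turn:
    - [0,0,0]
    - [0,0,0]
    - [0,0,0]
    - [0,0,0]
    - [0,0,0]
    - [0,0,0]
    - [0,0,0]
  gripper: [0.4,0.4,0.4,0.4,0.4,0.4,0.4]

```text
t: 20.1
eef_pos: [0.6369, 0.0458, 0.0435]
tool_rot: [0.706, -0.028, 0.707, 0.031]
contact_force: [0.3, -0.4, -2.0]
gripper_width: 0.732
```

Call:
drive_tool:
  slide:
    - [0,0,-1]
    - [0,0,-2]
    - [0,0,-2]
  turn:
    - [0,0,0]
    - [0,0,0]
    - [0,0,0]
  gripper: [0.4,0.4,0.4]

```text
t: 20.4
eef_pos: [0.6372, 0.0459, 0.042]
tool_rot: [0.706, -0.028, 0.707, 0.031]
contact_force: [-0.7, -0.4, 1.5]
gripper_width: 0.73
```

Call:
drive_tool:
  slide:
    - [0,0,-1]
    - [0,0,-1]
    - [0,0,-1]
    - [0,0,-1]
    - [0,0,-1]
    - [0,0,20]
    - [0,0,50]
    - [0,0,90]
    - [0,0,130]
    - [0,0,140]
  turn:
    - [0,0,0]
    - [0,0,0]
    - [0,0,0]
    - [0,0,0]
    - [0,0,0]
    - [0,0,0]
    - [0,0,0]
    - [0,0,0]
    - [0,0,0]
    - [0,0,0]
  gripper: [0.4,0.9,1,1,1,1,1,1,1,1]

```text
t: 21.4
eef_pos: [0.6401, 0.0461, 0.1872]
tool_rot: [0.709, -0.028, 0.704, 0.031]
contact_force: [0.6, -0.4, -0.6]
gripper_width: 1.002
```

```bash
python3 - <<'E'
from h import *
w=bot.read_camera("wrist");s=bot.read_camera("scene");d=bot.read_camera("side")
cr=lambda c,x0,y0,x1,y1,k:cv2.resize(c["color"][y0:y1,x0:x1,::-1],None,fx=k,fy=k,interpolation=cv2.INTER_CUBIC)
cv2.imwrite("pics/l4.png",np.hstack([cr(w,80,60,480,420,1),cr(s,140,170,340,350,2)]))
X=[.6365,.0455,.096]
print(proj(w,X)-[80,60],(proj(s,X)-[140,170])*2+[400,0])
go(.4445,.1225,.16,0)
E
```

```text
[195.14426225 144.88352184] [588.86845635 180.36897512]
t 21.55 slide mm [-192.8   76.6  -22.1] turn [-0.005  0.    -0.084] w 0.998
```

View pics/l4.png

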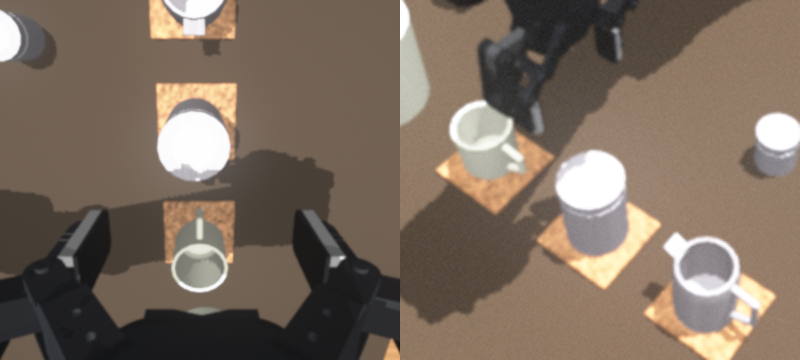

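Call:
drive_tool:
  slide:
    - [-20,8,0]
    - [-55,22,-5]
    - [-90,36,-10]
    - [-125,50,-15]
    - [-160,64,-22]
    - [-182,73,-22]
    - [-193,77,-22]
    - [-193,77,-22]
    - [-193,77,-22]
  turn:
    - [0,0,-0.04]
    - [0,0,-0.08]
    - [0,0,-0.084]
    - [0,0,-0.084]
    - [0,0,-0.084]
    - [0,0,-0.084]
    - [0,0,-0.084]
    - [0,0,-0.084]
    - [0,0,-0.084]
  gripper: [1,1,1,1,1,1,1,1,1]

```text
t: 22.45
eef_pos: [0.4452, 0.1224, 0.1598]
tool_rot: [0.707, 0.002, 0.707, 0.001]
contact_force: [0.1, 0.6, 0.2]
gripper_width: 1.002
```

```bash
python3 - <<'E'
from h import *
w=bot.read_camera("wrist");cv2.imwrite("pics/s1.png",w["color"][:,:,::-1])
print(proj(w,[.4445,.1225,.05]));go(.4445,.1225,.013,0)
g=cv2.cvtColor(w["color"],cv2.COLOR_RGB2GRAY);m=cv2.inRange(g[100:300,200:360],215,255)
for k in cv2.findContours(m,0,1)[0]:
    if cv2.contourArea(k)>300: e=cv2.fitEllipse(k);c=np.array(e[0])+[200,100];print(e,c,pl(w,*c,.05))
E
```

```text
[279.31492986 199.00400329]
t 22.5 slide mm [  -1.     0.2 -146.9] turn [-0.004  0.001  0.001] w 0.999
((79.5284194946289, 98.01444244384766), (45.41719055175781, 48.29776382446289), 98.43048095703125) [279.52841949 198.01444244] [0.44470127 0.12344909 0.05      ]
```

View pics/s1.png

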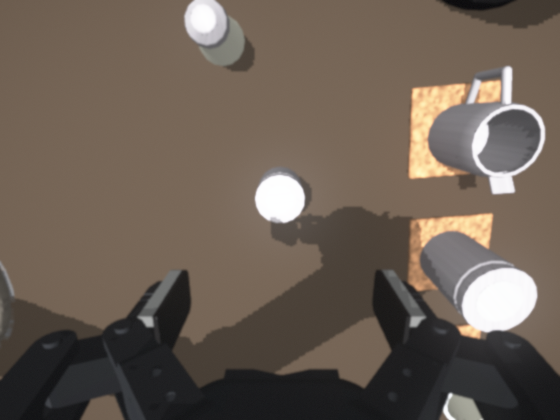

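The small tin's lid is at (279.5,198), which puts it at (0.4447, 0.1234). Grasping.

Call:
drive_tool:
  slide:
    - [-1,1,-40]
    - [-1,1,-80]
    - [-1,1,-115]
    - [-1,1,-136]
    - [-1,1,-145]
    - [-1,1,-145]
    - [-1,1,-145]
    - [-1,1,-145]
    - [-1,1,-145]
    - [-1,1,-145]
  turn:
    - [-0.004,0,0]
    - [-0.004,0,0]
    - [-0.004,0,0]
    - [-0.004,0,0]
    - [-0.004,0,0]
    - [-0.004,0,0]
    - [-0.004,0,0]
    - [-0.004,0,0]
    - [-0.004,0,0]
    - [-0.004,0,0]
  gripper: [1,1,1,1,1,1,0.2,0.2,0.2,0.2]
  squeeze: 40

```text
t: 23.5
eef_pos: [0.4482, 0.1247, 0.0185]
tool_rot: [0.71, 0.002, 0.704, 0.0]
contact_force: [2.7, -1.5, 40.2]
gripper_width: 0.337
```

Call:
drive_tool:
  slide:
    - [0,0,0]
    - [0,0,0]
    - [0,0,0]
  turn:
    - [0,0,0]
    - [0,0,0]
    - [0,0,0]
  gripper: [0.2,0.2,0.2]

```text
t: 23.8
eef_pos: [0.4529, 0.126, 0.0213]
tool_rot: [0.713, 0.003, 0.701, 0.001]
contact_force: [3.6, -0.3, 11.1]
gripper_width: 0.199
```

Call:
drive_tool:
  slide:
    - [0,0,10]
    - [0,0,35]
    - [0,0,75]
    - [0,0,120]
    - [0,0,160]
    - [0,0,185]
    - [0,0,185]
    - [0,0,185]
  turn:
    - [0,0,0]
    - [0,0,0]
    - [0,0,0]
    - [0,0,0]
    - [0,0,0]
    - [0,0,0]
    - [0,0,0]
    - [0,0,0]
  gripper: [0.2,0.2,0.2,0.2,0.2,0.2,0.2,0.2]

```text
t: 24.6
eef_pos: [0.4528, 0.126, 0.2071]
tool_rot: [0.713, 0.003, 0.701, 0.002]
contact_force: [-0.1, 0.1, -0.4]
gripper_width: 0.2
```

```bash
python3 - <<'E'
from h import *
w=bot.read_camera("wrist");s=bot.read_camera("side")
cv2.imwrite("pics/s2.png",cv2.resize(np.hstack([w["color"],s["color"]])[:,:,::-1],(800,300)))
go(.637,.0457,.2,.08)
E
```

```text
t 24.7 slide mm [185.1 -79.9  -5.4] turn [-0.006  0.014  0.082] w 0.198
```

View pics/s2.png

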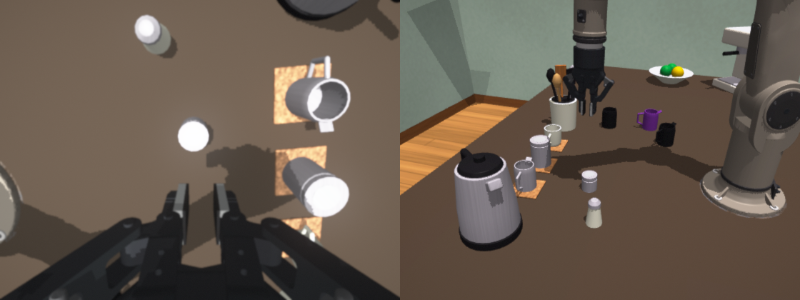

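The grip on the small tin failed: the fingers shut to 0.2 with 40 N upward at closing. The tin looks upright. I'll locate it again before retrying.

```bash
python3 - <<'E'
from h import *
w=bot.read_camera("wrist");s=bot.read_camera("scene");d=bot.read_camera("side")
g=cv2.cvtColor(w["color"],cv2.COLOR_RGB2GRAY);m=cv2.inRange(g[100:300,200:360],215,255)
for k in cv2.findContours(m,0,1)[0]:
    if cv2.contourArea(k)>300: e=cv2.fitEllipse(k);c=np.array(e[0])+[200,100];print(e,c,pl(w,*c,.05))
cr=lambda c,x0,y0,x1,y1,k:cv2.resize(c["color"][y0:y1,x0:x1,::-1],None,fx=k,fy=k,interpolation=cv2.INTER_CUBIC)
cv2.imwrite("pics/s3.png",np.hstack([cr(w,220,130,320,230,4),cr(d,220,210,320,310,4)]))
E
```

```text
((71.3846206665039, 90.18968200683594), (40.67084884643555, 41.746212005615234), 103.89762878417969) [271.38462067 190.18968201] [0.44475765 0.12336571 0.05      ]
```

View pics/s3.png

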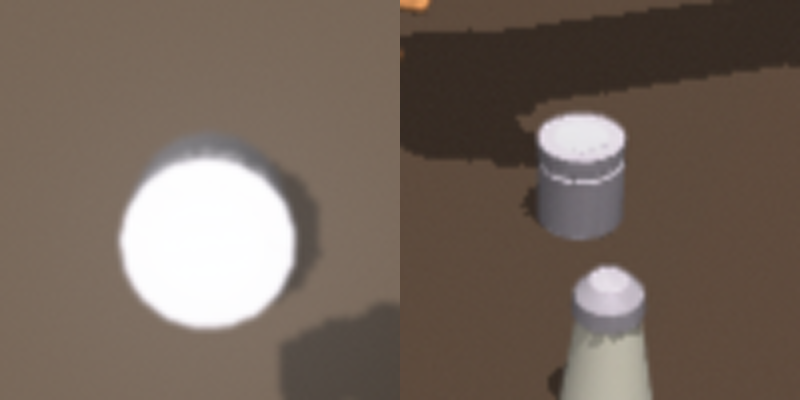

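The tin hasn't moved (0.4447, 0.1234) and is upright. I'll descend again and look before and during a stepwise close.

Call:
drive_tool:
  slide:
    - [-5,-2,-30]
    - [-8,-3,-70]
    - [-8,-3,-110]
    - [-8,-3,-150]
    - [-8,-3,-175]
    - [-8,-3,-187]
    - [-8,-3,-187]
    - [-8,-3,-187]
  turn:
    - [0,0.014,0]
    - [-0.005,0.014,0]
    - [-0.005,0.014,0]
    - [-0.005,0.014,0]
    - [-0.005,0.014,0]
    - [-0.005,0.014,0]
    - [-0.005,0.014,0]
    - [-0.005,0.014,0]
  gripper: [1,1,1,1,1,1,1,1]

```text
t: 25.65
eef_pos: [0.4446, 0.1229, 0.0187]
tool_rot: [0.707, 0.001, 0.707, -0.001]
contact_force: [-0.0, 1.0, -0.0]
gripper_width: 0.998
```

```bash
python3 - <<'E'
from h import *
w=bot.read_camera("wrist");d=bot.read_camera("side")
cr=lambda c,x0,y0,x1,y1,k:cv2.resize(c["color"][y0:y1,x0:x1,::-1],None,fx=k,fy=k,interpolation=cv2.INTER_CUBIC)
cv2.imwrite("pics/s4.png",np.hstack([cr(w,80,60,480,420,1),cr(d,200,180,333,300,3)[:360,:400]]))
go(.4447,.1234,.02,0)
E
```

```text
t 25.75 slide mm [-0.6  0.3  0.6] turn [-0.001  0.002  0.002] w 0.998
```

View pics/s4.png

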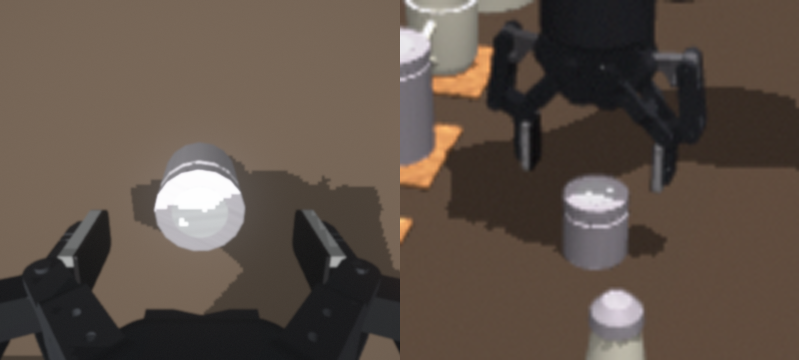

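```bash
python3 - <<'E'
from h import *
d=bot.read_camera("side")
for p in [(243,236),(287,243)]:
    o,v=ray(d,*p); print(np.round(o+v*(.123-o[1])/v[1],4), [np.round((o+v*(z-o[2])/v[2]),3).tolist() for z in (.0,.02,.05)])
w=bot.read_camera("wrist");print(w["t"],-w["R"].T@w["t"])
print(bot.get_obs())
print(proj(w,[.4447,.1234,.05])-[80,60], proj(w,[.4447,.1234,0])-[80,60])
for X in ([.4446,.1229,.0187],[.4446+.0425,.1229,.02],[.4446+.0425,.1229,.032]): print(proj(w,X)-[80,60], (proj(d,X)-[200,180])*3+[400,0])
E
```

```text
[0.4922 0.123  0.0609] [[0.525, 0.032, 0.0], [0.514, 0.062, 0.02], [0.498, 0.107, 0.05]]
[0.3966 0.123  0.0624] [[0.418, 0.029, 0.0], [0.411, 0.059, 0.02], [0.401, 0.104, 0.05]]
[-0.44590988  0.13413091  0.24282671] [0.44587152 0.19997957 0.19234938]
{'t': 25.85, 'q': array([-0.40045223,  0.40957402, -0.0053207 ,  2.19676325,  0.00394049,
        0.53258067, -0.41094039]), 'joint_vel': array([-0.00032992,  0.00312766,  0.00047021,  0.00503988, -0.0013304 ,
       -0.00351272, -0.00078132]), 'joint_torque': array([-7.99051806e-03, -4.31457818e+01,  1.05434787e+00, -1.60191554e+01,
        6.72341746e-03, -1.80000143e-04,  2.25727026e-04]), 'eef_pos': array([0.44510102, 0.12308891, 0.01934545]), 'tool_rot': array([ 7.07960614e-01,  1.19765954e-03,  7.06250803e-01, -3.70924919e-04]), 'contact_force': array([ 0.31589528,  0.68791719, -0.14530477]), 'torque': array([ 0.00451454,  0.03509647, -0.04264083]), 'gripper_width': 0.9993158981176263}
[198.40679741 211.34993958] [198.79515982 174.53007142]
[198.51049963 186.89299481] [593.21114042 229.19785967]
[269.92487284 187.47818853] [536.46775264 217.41393642]
[274.45602256 196.28241648] [536.31790511 203.45981214]
```

In the side view the open fingertips are at crop (530,168), which is z≈0.061 while the reported TCP is at 0.019. So the real finger ends sit about 40 mm above the reported TCP. That explains the miss: the fingers closed on top of the lid. I'll cross-check the offset with earlier pictures.

```bash
python3 - <<'E'
from h import *
d=bot.read_camera("side")
# s2: TCP (.4528,.126,.2071), width .2
for p in [(249,159),(274,159)]:
    o,v=ray(d,*p); print("s2 tip",np.round(o+v*(.126-o[1])/v[1],4))
im=d["color"];cr=cv2.resize(im[150:310,190:390,::-1],None,fx=4,fy=4,interpolation=cv2.INTER_CUBIC)[:600]
cv2.imwrite("pics/s5.png",cr)
s=bot.read_camera("scene");cv2.imwrite("pics/s5b.png",cv2.resize(s["color"][130:290,240:440,::-1],None,fx=4,fy=4,interpolation=cv2.INTER_CUBIC)[:600])
a=cv2.imread("pics/s2.png")[:,400:]; cv2.imwrite("pics/s2b.png",cv2.resize(a[60:180,130:260],None,fx=5,fy=5,interpolation=cv2.INTER_CUBIC))
E
```

```text
s2 tip [0.477  0.126  0.2379]
s2 tip [0.4279 0.126  0.2445]
```

View pics/s5.png

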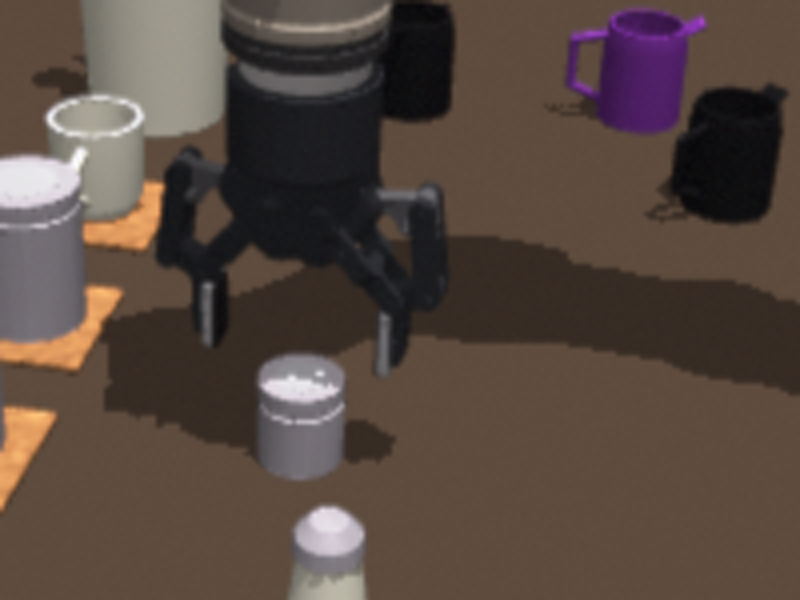

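View pics/s5b.png

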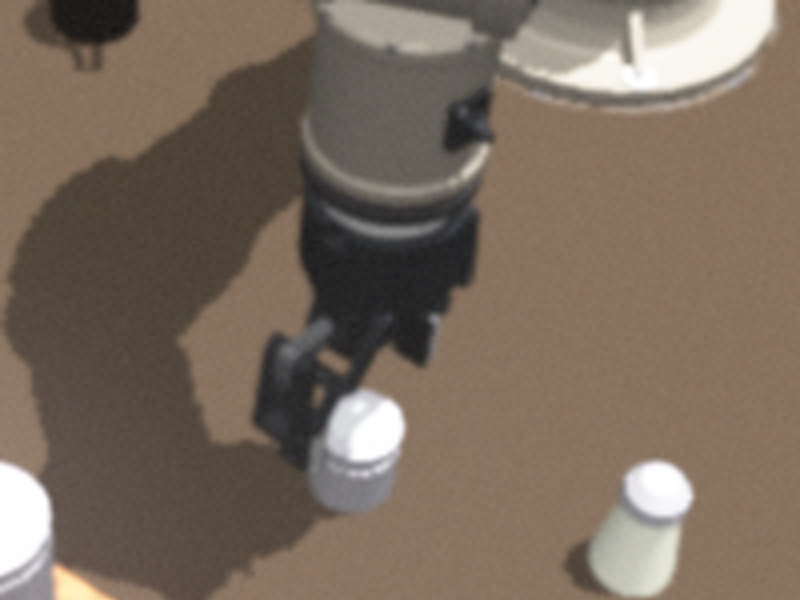

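View pics/s2b.png

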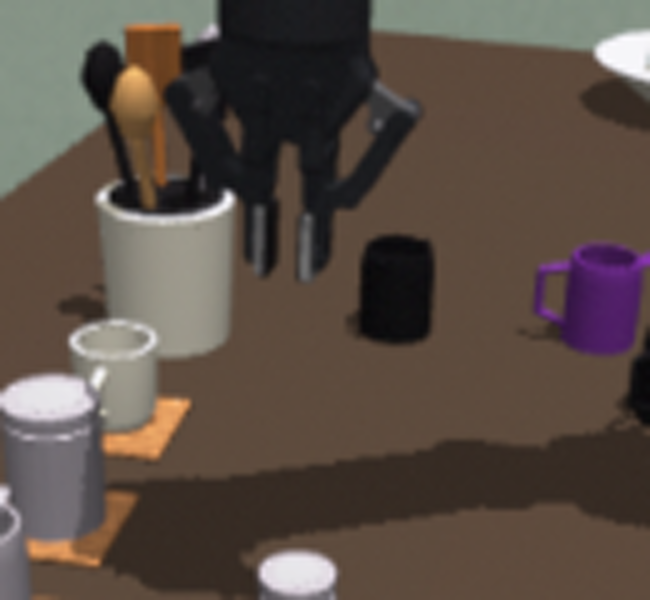

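```bash
python3 - <<'E'
from h import *
d=bot.read_camera("side");s=bot.read_camera("scene")
print(tri(s,(315,246),d,(243.2,236.2)),tri(s,(346,220.5),d,(285.8,243.8)))
# small tin check: base/lid centres
print(tri(s,((365-2)/4+240,(425)/4+130),d,(302/4+190,378/4+150)))
print(bot.hold_point_z)
E
```

```text
(array([0.49148232, 0.12318619, 0.06089069]), np.float64(0.0005776089730092256)) (array([0.39790596, 0.13095609, 0.06416013]), np.float64(0.0021525209866897293))
(array([0.44262654, 0.12643587, 0.05038624]), np.float64(0.0028796414720591666))
0.0187
```

Triangulation confirms the open fingertips are at z≈0.061–0.064 with the TCP reported at 0.019. For the small tin I'll lower to a reported z≈-0.018, which puts the tips at about 20 mm, watching the force on the way.

Call:
drive_tool:
  slide:
    - [0,0,-10]
    - [0,0,-18]
    - [0,0,-24]
    - [0,0,-24]
  turn:
    - [0,0,0]
    - [0,0,0]
    - [0,0,0]
    - [0,0,0]
  gripper: [1,1,1,1]

```text
t: 26.45
eef_pos: [0.4435, 0.1225, -0.0065]
tool_rot: [0.707, 0.001, 0.708, -0.001]
contact_force: [0.5, -0.1, 0.1]
gripper_width: 0.998
```

```bash
python3 - <<'E'
from h import *
d=bot.read_camera("side");cv2.imwrite("pics/s6.png",cv2.resize(d["color"][150:300,190:390,::-1],None,fx=4,fy=4,interpolation=cv2.INTER_CUBIC)[:600])
go(.4447,.1236,-.018,0)
E
```

```text
t 26.5 slide mm [  0.8   1.  -11.9] turn [ 0.    -0.001  0.002] w 0.997
```

View pics/s6.png

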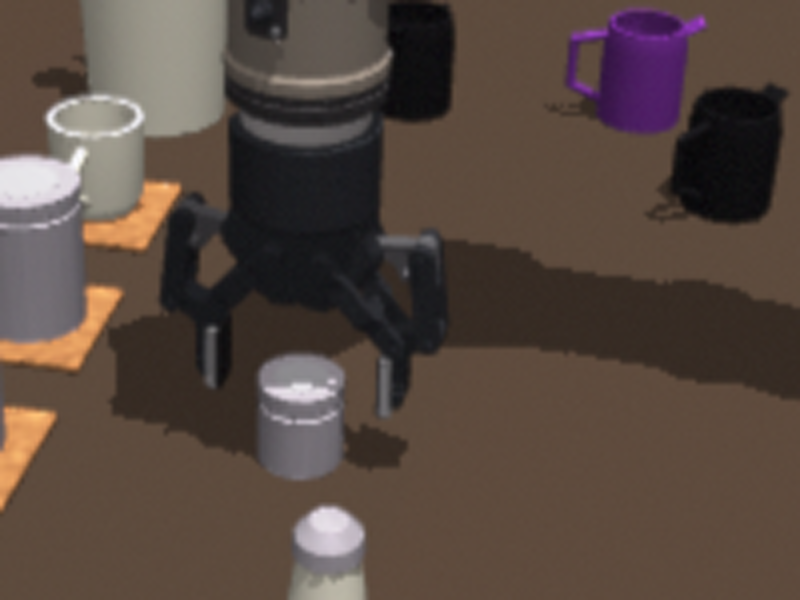

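Call:
drive_tool:
  slide:
    - [1,1,-6]
    - [1,1,-11]
    - [1,1,-12]
    - [1,1,-12]
    - [1,1,-12]
    - [1,1,-12]
    - [1,1,-12]
    - [1,1,-12]
  turn:
    - [0,0,0]
    - [0,0,0]
    - [0,0,0]
    - [0,0,0]
    - [0,0,0]
    - [0,0,0]
    - [0,0,0]
    - [0,0,0]
  gripper: [1,1,1,0.35,0.35,0.35,0.35,0.35]
  squeeze: 30

```text
t: 27.3
eef_pos: [0.4449, 0.1236, -0.0178]
tool_rot: [0.707, 0.001, 0.707, -0.001]
contact_force: [-1.7, 0.1, 4.4]
gripper_width: 0.535
```

Call:
drive_tool:
  slide:
    - [0,0,0]
    - [0,0,0]
    - [0,0,0]
  turn:
    - [0,0,0]
    - [0,0,0]
    - [0,0,0]
  gripper: [0.35,0.35,0.35]

```text
t: 27.6
eef_pos: [0.4449, 0.1236, -0.0178]
tool_rot: [0.707, 0.001, 0.707, -0.001]
contact_force: [-0.4, -0.1, 1.5]
gripper_width: 0.529
```

```bash
python3 - <<'E'
from h import *
d=bot.read_camera("side");cv2.imwrite("pics/s7.png",cv2.resize(d["color"][150:300,190:390,::-1],None,fx=4,fy=4,interpolation=cv2.INTER_CUBIC)[:600])
go(.4447,.1236,.2,0)
E
```

```text
t 27.65 slide mm [-2.000e-01  0.000e+00  2.178e+02] turn [-0.    -0.     0.002] w 0.533
```

View pics/s7.png

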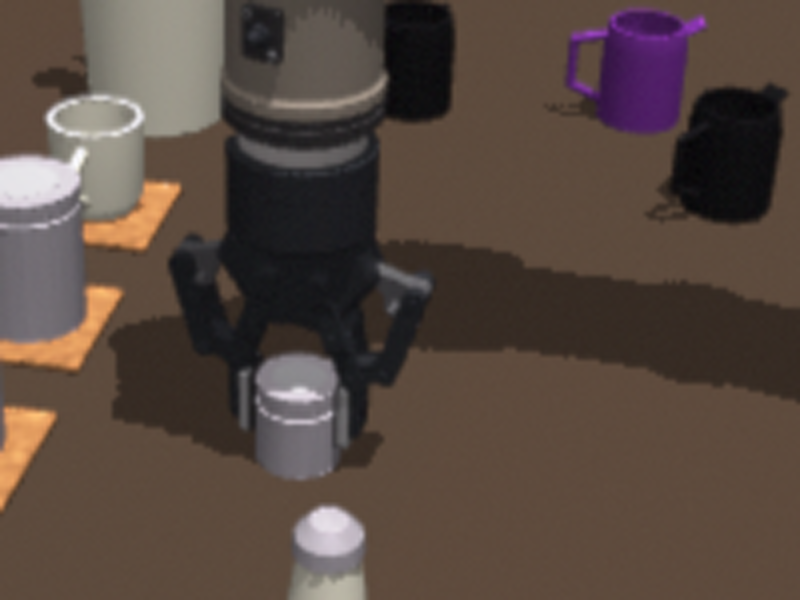

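The small tin is gripped (width 0.53, about 45 mm). Lifting and carrying it.

Call:
drive_tool:
  slide:
    - [0,0,10]
    - [0,0,35]
    - [0,0,70]
    - [0,0,110]
    - [0,0,140]
    - [0,0,150]
    - [0,0,150]
    - [0,0,150]
  turn:
    - [0,0,0]
    - [0,0,0]
    - [0,0,0]
    - [0,0,0]
    - [0,0,0]
    - [0,0,0]
    - [0,0,0]
    - [0,0,0]
  gripper: [0.35,0.35,0.35,0.35,0.35,0.35,0.35,0.35]
  squeeze: 40

```text
t: 28.45
eef_pos: [0.4441, 0.1233, 0.1314]
tool_rot: [0.707, 0.001, 0.708, -0.001]
contact_force: [-0.8, -0.4, -1.0]
gripper_width: 0.532
```

```bash
python3 - <<'E'
from h import *
go(.637,.0457,.12,.08)
E
```

```text
t 28.45 slide mm [192.9 -77.6 -11.4] turn [ 0.001 -0.002  0.082] w 0.532
```

Call:
drive_tool:
  slide:
    - [12,-5,0]
    - [36,-14,0]
    - [66,-26,0]
    - [98,-39,0]
    - [130,-52,0]
    - [158,-63,0]
    - [178,-71,0]
    - [189,-76,-5]
    - [193,-78,-11]
    - [193,-78,-11]
  turn:
    - [0,0,0.02]
    - [0,0,0.04]
    - [0,0,0.082]
    - [0,0,0.082]
    - [0,0,0.082]
    - [0,0,0.082]
    - [0,0,0.082]
    - [0,0,0.082]
    - [0,0,0.082]
    - [0,0,0.082]
  gripper: [0.35,0.35,0.35,0.35,0.35,0.35,0.35,0.35,0.35,0.35]

```text
t: 29.45
eef_pos: [0.6352, 0.0452, 0.1178]
tool_rot: [0.704, -0.029, 0.709, 0.028]
contact_force: [0.5, 0.0, -1.1]
gripper_width: 0.528
```

```bash
python3 - <<'E'
from h import *
w=bot.read_camera("wrist");s=bot.read_camera("scene");d=bot.read_camera("side")
cr=lambda c,x0,y0,x1,y1,k:cv2.resize(c["color"][y0:y1,x0:x1,::-1],None,fx=k,fy=k,interpolation=cv2.INTER_CUBIC)
cv2.imwrite("pics/t1.png",np.hstack([cr(s,190,170,290,320,4),cr(d,150,130,250,280,4)]))
cv2.imwrite("pics/t1w.png",w["color"][:,:,::-1])
go(.637,.0457,.08,.08)
E
```

```text
t 29.6 slide mm [  1.1  -0.4 -40. ] turn [ 0.    -0.003 -0.001] w 0.531
```

View pics/t1.png

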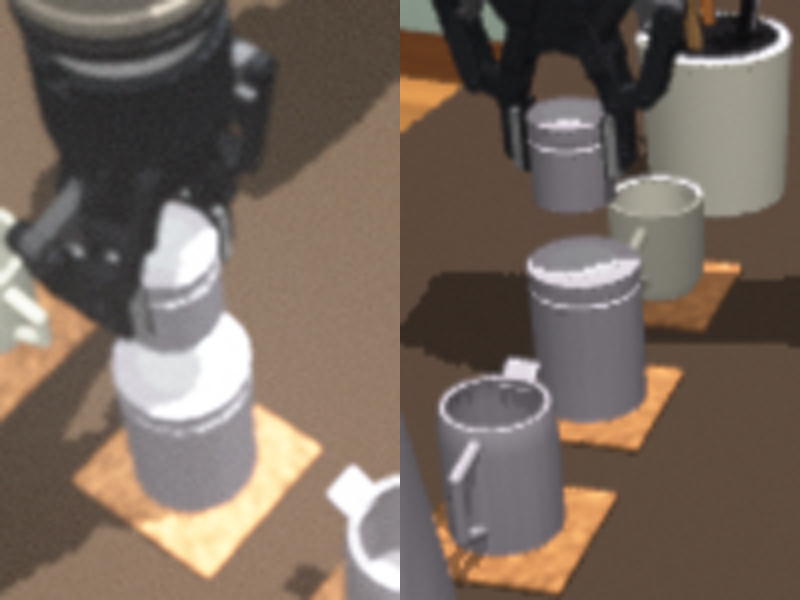

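View pics/t1w.png

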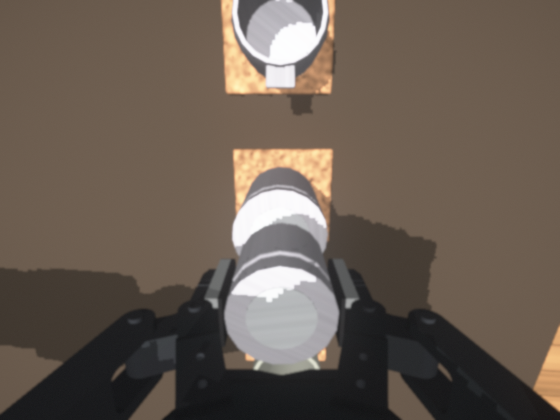

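```bash
python3 - <<'E'
from h import *
w=bot.read_camera("wrist");d=bot.read_camera("side");s=bot.read_camera("scene")
z=bot.get_obs()["eef_pos"][2]+.0678
print(bot.get_obs()["eef_pos"])
print("side small",pl(d,192,158.7,z),"large",pl(d,196.2,197,.096))
print("wrist small",pl(w,281,311,z))
for X in ([.637,.0457,.096],[.636,.046,z]): print("pred side",proj(d,X),"wrist",proj(w,X),"scene",proj(s,X))
# large lid ellipse in scene/wrist: edges
print("scene large", pl(s,183/4+190,365/4+170,.096))
E
```

```text
[0.6367222  0.04588598 0.12080952]
side small [0.63219914 0.05133875 0.18860952] large [0.62884154 0.05125527 0.096     ]
wrist small [0.63660472 0.04988902 0.18860952]
pred side [193.9116794  195.42636368] wrist [281.48105029 232.91094853] scene [234.31564963 260.4134355 ]
pred side [191.43158456 157.59027622] wrist [278.65318171 319.43132954] scene [229.99087088 229.67649408]
scene large [0.63652363 0.0490198  0.096     ]
```

Call:
drive_tool:
  slide:
    - [0,0,-12]
    - [0,0,-22]
    - [0,0,-30]
    - [0,0,-35]
    - [0,0,-38]
    - [0,0,-39]
    - [0,0,-39]
  turn:
    - [0,0,0]
    - [0,0,0]
    - [0,0,0]
    - [0,0,0]
    - [0,0,0]
    - [0,0,0]
    - [0,0,0]
  gripper: [0.35,0.35,0.35,0.35,0.35,0.35,0.35]

```text
t: 30.45
eef_pos: [0.6369, 0.0459, 0.0818]
tool_rot: [0.706, -0.029, 0.707, 0.028]
contact_force: [-0.9, -0.5, -0.5]
gripper_width: 0.527
```

```bash
python3 - <<'E'
from h import *
w=bot.read_camera("wrist");s=bot.read_camera("scene");d=bot.read_camera("side")
cr=lambda c,x0,y0,x1,y1,k:cv2.resize(c["color"][y0:y1,x0:x1,::-1],None,fx=k,fy=k,interpolation=cv2.INTER_CUBIC)
cv2.imwrite("pics/t2.png",np.hstack([cr(s,190,170,290,320,4),cr(d,150,130,250,280,4)]))
go(.637,.0457,.078,.08)
E
```

```text
t 30.6 slide mm [-0.  -0.2 -4.2] turn [ 0.    -0.001 -0.001] w 0.527
```

View pics/t2.png

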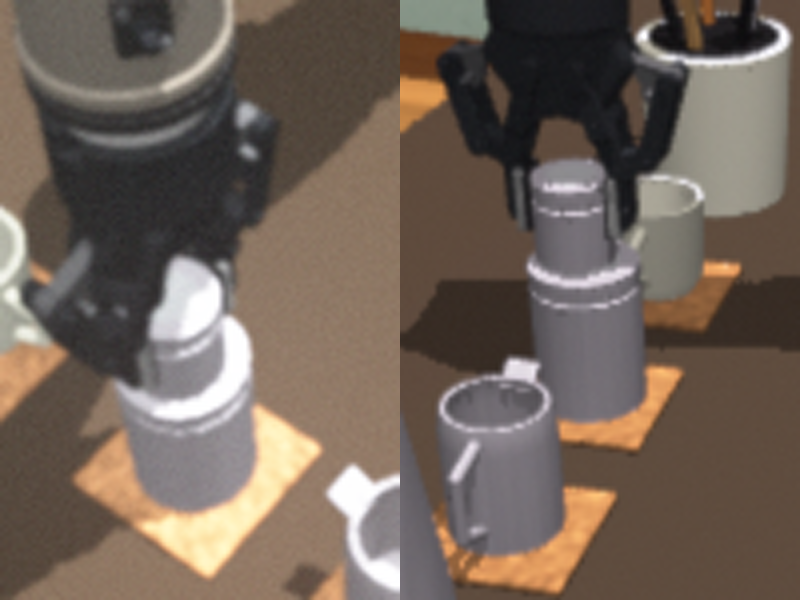

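```bash
python3 - <<'E'
from h import *
w=bot.read_camera("wrist");d=bot.read_camera("side")
cr=lambda c,x0,y0,x1,y1,k:cv2.resize(c["color"][y0:y1,x0:x1,::-1],None,fx=k,fy=k,interpolation=cv2.INTER_CUBIC)
cv2.imwrite("pics/t3.png",cr(w,200,180,360,380,3))
cv2.imwrite("pics/t3d.png",cr(d,170,160,220,240,7))
E
```

```text
(no output)
```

View pics/t3.png

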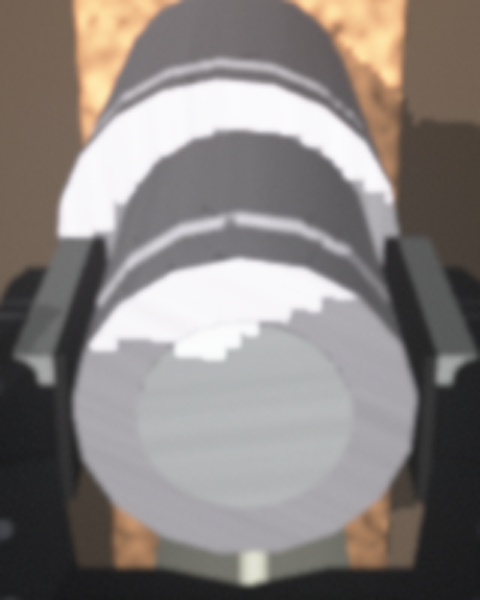

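View pics/t3d.png

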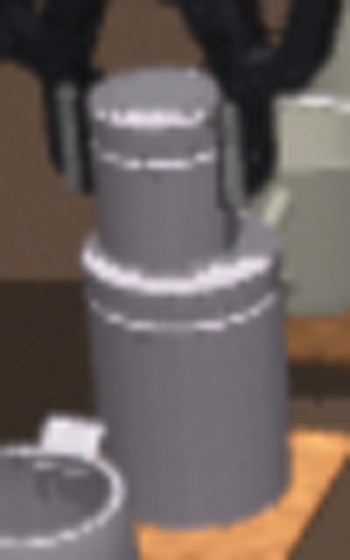

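```bash
python3 - <<'E'
from h import *
w=bot.read_camera("wrist")
a=pl(w,200+225/3,180+80/3,.096);b=pl(w,200+240/3,180+130/3,.0995);print(a,b,a-b)
E
```

```text
[0.63228466 0.07486237 0.096     ] [0.6355515  0.06704443 0.0995    ] [-0.00326685  0.00781794 -0.0035    ]
```

Wrist, side and scene views agree the small tin is about 4 mm too far in +x. I'll shift it, then set it down.

Call:
drive_tool:
  slide:
    - [-2,-1,0]
    - [-4,-1,0]
    - [-4,-1,-1]
    - [-4,-1,-2]
    - [-4,-1,-3]
    - [-4,-1,-3]
  turn:
    - [0,0,0]
    - [0,0,0]
    - [0,0,0]
    - [0,0,0]
    - [0,0,0]
    - [0,0,0]
  gripper: [0.35,0.35,0.35,0.35,0.35,0.35]

```text
t: 31.35
eef_pos: [0.6328, 0.0449, 0.0788]
tool_rot: [0.706, -0.029, 0.707, 0.028]
contact_force: [-0.5, 0.6, -1.7]
gripper_width: 0.531
```

Call:
drive_tool:
  slide:
    - [0,0,-1]
    - [0,0,-1]
  turn:
    - [0,0,0]
    - [0,0,0]
  gripper: [0.35,0.35]

```text
t: 31.55
eef_pos: [0.633, 0.045, 0.0784]
tool_rot: [0.706, -0.029, 0.707, 0.028]
contact_force: [-0.9, -0.1, 3.4]
gripper_width: 0.528
```

Call:
drive_tool:
  slide:
    - [0,0,0]
    - [0,0,0]
    - [0,0,0]
    - [0,0,0]
    - [0,0,0]
    - [0,0,10]
    - [0,0,30]
    - [0,0,60]
    - [0,0,100]
    - [0,0,120]
  turn:
    - [0,0,0]
    - [0,0,0]
    - [0,0,0]
    - [0,0,0]
    - [0,0,0]
    - [0,0,0]
    - [0,0,0]
    - [0,0,0]
    - [0,0,0]
    - [0,0,0]
  gripper: [0.58,0.65,0.75,0.9,0.95,0.95,0.95,0.95,0.95,0.95]

```text
t: 32.55
eef_pos: [0.6347, 0.045, 0.2029]
tool_rot: [0.708, -0.028, 0.705, 0.029]
contact_force: [0.6, 0.2, -0.4]
gripper_width: 0.951
```

Call:
drive_tool:
  slide:
    - [-10,0,40]
    - [-40,0,60]
    - [-80,0,60]
    - [-100,0,60]
    - [-100,0,60]
  turn:
    - [0,0,0]
    - [0,0,0]
    - [0,0,0]
    - [0,0,0]
    - [0,0,0]
  gripper: [0.95,0.95,0.95,0.95,0.95]

```text
t: 33.05
eef_pos: [0.5326, 0.045, 0.2642]
tool_rot: [0.708, -0.028, 0.705, 0.029]
contact_force: [1.5, -0.0, 0.4]
gripper_width: 0.948
```

```bash
python3 - <<'E'
from h import *
w=bot.read_camera("wrist");s=bot.read_camera("scene");d=bot.read_camera("side")
cr=lambda c,x0,y0,x1,y1,k:cv2.resize(c["color"][y0:y1,x0:x1,::-1],None,fx=k,fy=k,interpolation=cv2.INTER_CUBIC)
cv2.imwrite("pics/e1.png",np.hstack([cr(s,140,160,340,360,2),cr(d,120,120,320,320,2)]))
cv2.imwrite("pics/e2.png",w["color"][:,:,::-1])
go(.6,0,.3,0)
def mats(c,t):
    im=c["color"].astype(int); m=((im[:,:,0]-im[:,:,2]>t)).astype(np.uint8)*255
    m=cv2.morphologyEx(m,cv2.MORPH_OPEN,np.ones((3,3)))
    for k in cv2.findContours(m,cv2.RETR_EXTERNAL,cv2.CHAIN_APPROX_NONE)[0]:
        if not 600<cv2.contourArea(k)<5000: continue
        P=np.array([pl(c,u,v,.005)[:2] for u,v in k[:,0]],np.float32);r=cv2.minAreaRect(P)
        print("mat",np.round(r[0],4),np.round(r[1],4),round(r[2],1))
mats(w,55)
E
```

```text
t 33.2 slide mm [ 64.5 -45.1  36.5] turn [-0.001  0.006 -0.08 ] w 0.949
mat [ 0.6506 -0.0987] [0.0896 0.0901] 4.4
mat [ 0.9635 -0.1524] [0.069  0.3083] 19.6
mat [0.6363 0.0455] [0.0918 0.0912] 4.6
mat [0.6037 0.1796] [0.0559 0.0916] 6.8
```

View pics/e1.png

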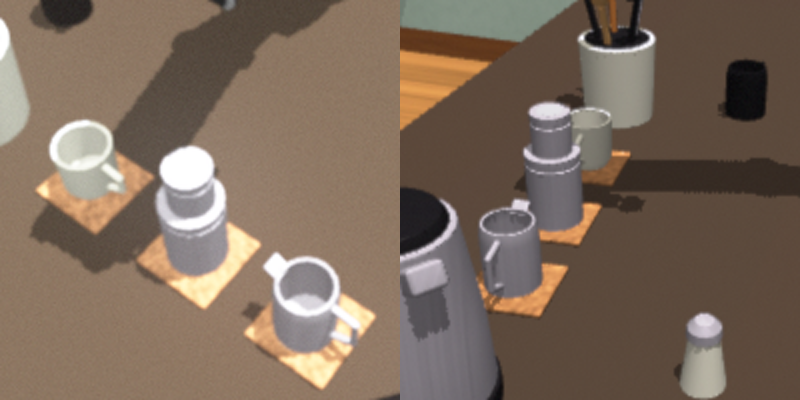

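View pics/e2.png

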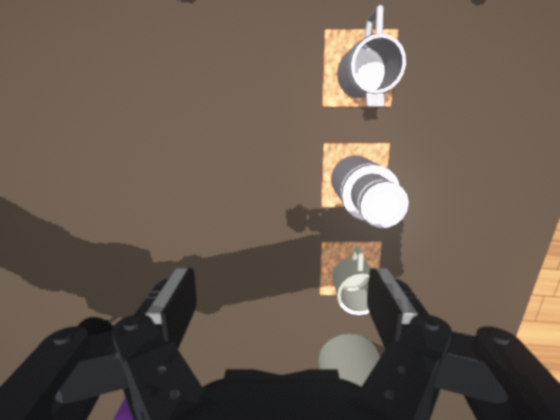

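Everything is standing. Now the precise numbers for the stack and the placings.

```bash
python3 - <<'E'
from h import *
w=bot.read_camera("wrist");s=bot.read_camera("scene");d=bot.read_camera("side")
cr=lambda c,x0,y0,x1,y1,k:cv2.resize(c["color"][y0:y1,x0:x1,::-1],None,fx=k,fy=k,interpolation=cv2.INTER_CUBIC)
a=cr(s,205,225,270,305,7);b=cr(d,165,160,230,245,7)[:560]
cv2.imwrite("pics/f1.png",np.hstack([a[:,:400],b[:,:400]]))
cv2.imwrite("pics/f2.png",cr(w,300,10,430,330,2.5)[:800].__getitem__(slice(0,600)))
E
```

```text
(no output)
```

View pics/f1.png

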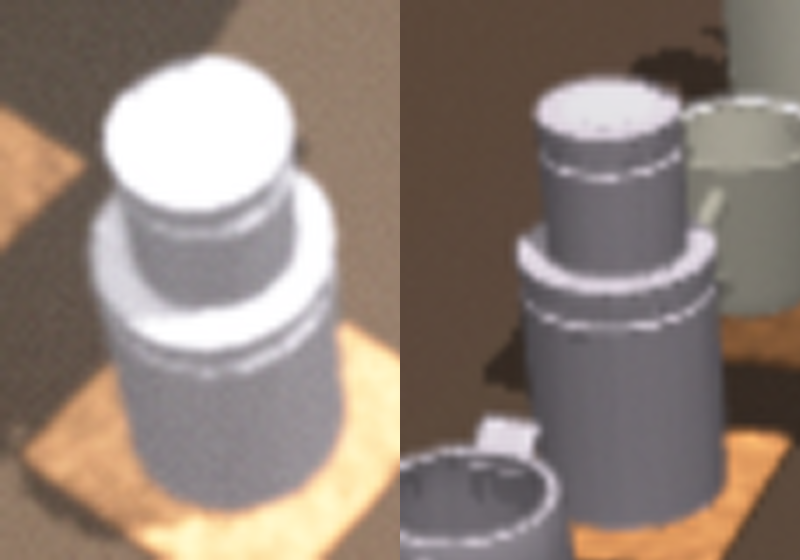

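View pics/f2.png

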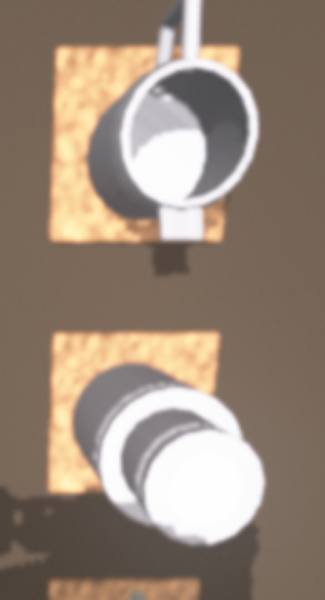

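```bash
python3 - <<'E'
from h import *
w=bot.read_camera("wrist");s=bot.read_camera("scene");d=bot.read_camera("side")
M=dict(left=(.6222,.1805),mid=(.6366,.0454),right=(.6510,-.0970))
def r(n,p,m): print(n,np.round(p[:2],4),"off mm",np.round((p[:2]-np.array(M[m]))*1000,1))
r("jug wrist",pl(w,376,63.2,.081),"left"); r("jug scene",pl(s,305/2+140-.25,288/2+160-.25,.081),"left");r("jug side",pl(d,110/2+120,227/2+120,.081),"left")
r("large wrist",pl(w,368.4,192.4,.096),"mid"); r("large scene",pl(s,213.5/7+205,259/7+225,.096),"mid"); r("large side",pl(d,216.5/7+165,257/7+160,.096),"mid")
r("small wrist",pl(w,205/2.5+300,487/2.5+10,.146),"mid"); r("small scene",pl(s,200/7+205,132/7+225,.146),"mid"); r("small side",pl(d,209/7+165,107/7+160,.146),"mid")
r("cup wrist",pl(w,359,287,.071),"right"); r("cup scene",pl(s,84/2+140,153/2+160,.071),"right"); r("cup side",pl(d,188/2+120,121/2+120,.071),"right")
for n,c,p,z in [("kettle",s,(398,342),.213),("salt",s,(403,252),.074)]: print(n,np.round(pl(c,*p,z),3))
o=bot.get_obs();print(o["t"],np.round(o["eef_pos"],3))
cv2.imwrite("pics/full.png",np.hstack([s["color"],d["color"]])[:,160:960][:,:,::-1])
E
```

```text
jug wrist [0.6246 0.1766] off mm [ 2.4 -3.9]
jug scene [0.6267 0.1792] off mm [ 4.5 -1.3]
jug side [0.6155 0.1863] off mm [-6.7  5.8]
large wrist [0.6344 0.0442] off mm [-2.2 -1.2]
large scene [0.638  0.0499] off mm [1.4 4.5]
large side [0.63   0.0501] off mm [-6.6  4.7]
small wrist [0.634  0.0445] off mm [-2.6 -0.9]
small scene [0.6337 0.0468] off mm [-2.9  1.4]
small side [0.6321 0.0435] off mm [-4.5 -1.9]
cup wrist [ 0.6507 -0.0892] off mm [-0.3  7.8]
cup scene [ 0.6569 -0.0881] off mm [5.9 8.9]
cup side [ 0.6457 -0.092 ] off mm [-5.3  5. ]
kettle [0.63  0.365 0.213]
salt [0.396 0.265 0.074]
33.5 [0.535 0.045 0.263]
```

View pics/full.png

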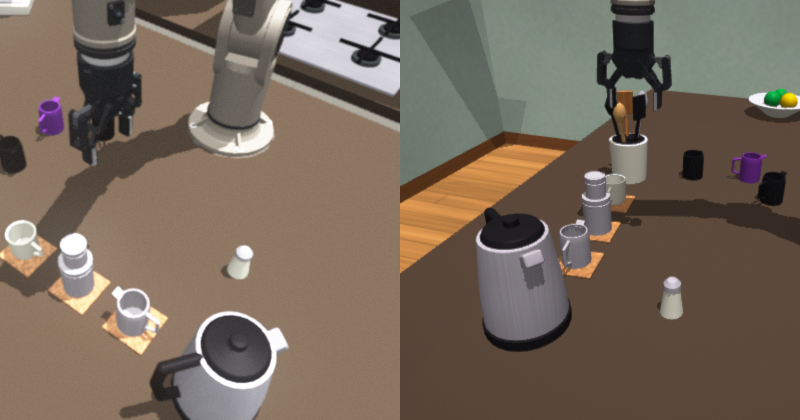

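The cup reads +5 to +9 mm in y in all three views, but it read about 0 right after placing. I'll check it enlarged.

```bash
python3 - <<'E'
from h import *
w=bot.read_camera("wrist");s=bot.read_camera("scene");d=bot.read_camera("side")
cr=lambda c,x0,y0,x1,y1,k:cv2.resize(c["color"][y0:y1,x0:x1,::-1],None,fx=k,fy=k,interpolation=cv2.INTER_CUBIC)
cv2.imwrite("pics/k1.png",np.hstack([cr(s,155,210,221,290,6),cr(w,305,230,371,310,6)]))
for c,n,o in ((s,"scene",(155,210)),(w,"wrist",(305,230))):
    for X in ([.651,-.097,.071],[.651,-.097,.006],[.651,-.090,.071]): print(n,X,(proj(c,X)-o)*6)
E
```

```text
scene [0.651, -0.097, 0.071] [158.60988871 134.6314021 ]
scene [0.651, -0.097, 0.006] [192.05769717 244.74323   ]
scene [0.651, -0.09, 0.071] [171.96910057 145.60197872]
wrist [0.651, -0.097, 0.071] [322.47251614 373.69985749]
wrist [0.651, -0.097, 0.006] [261.08038258 233.3002548 ]
wrist [0.651, -0.09, 0.071] [327.38219242 345.81618245]
```

View pics/k1.png

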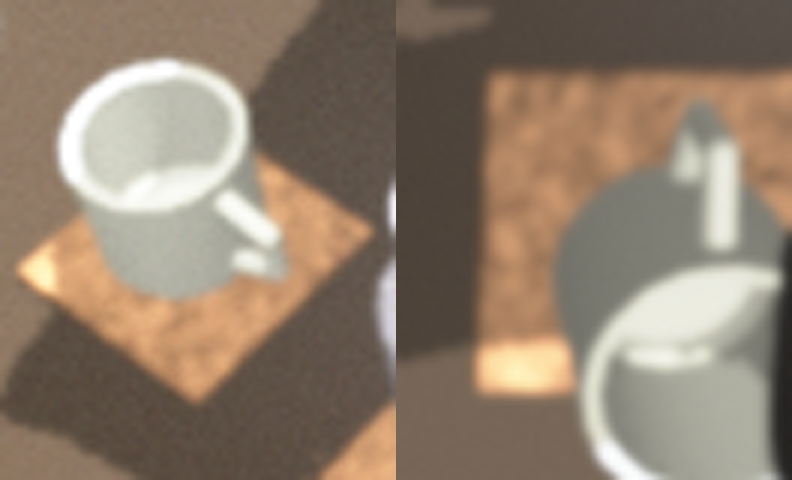

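Enlarged, the cup rim is at (153,137) in the scene crop, against (159,135) predicted for the mat centre. That is about 1 px, or 2 mm, so my coarse reading was wrong and the cup is centred. Handing in.

```bash
python3 - <<'E'
from station import bot
print(bot.hand_in())
E
```

```text
the job is handed in; nothing more can be done
None
```

The coffee corner is laid out and handed in at about t = 34 s of the 104 s allowed; the hand-in returned no verdict. The jug is on the left mat by the kettle, the cup is on the right mat by the utensil pot, and the large tin is on the middle mat with the small tin on its lid. I let go of all four and moved the gripper clear.

**What my last camera checks showed**
- **Upright:** all four stood upright in the last pictures.
- **Large tin:** about 2 mm from the middle mat's centre in the wrist view.
- **Small tin:** within about 1 mm of the large tin's centre in the wrist view. Its base edges also lined up with the lid in the enlarged scene and side crops.
- **Jug:** about 4–5 mm from the left mat's centre in the wrist and scene views.
- **Cup:** about 2 mm from the right mat's centre in an enlarged crop.
- **Things to leave alone:** the kettle, pot and salt shaker looked unmoved in the last pictures. I did not measure them again.

**What failed or disagreed**
- **First grasp of the small tin missed.** The real fingertips sit about 30–40 mm above the reported tool position, so the fingers closed on top of the lid with about 40 N. The tin did not move, and I regripped it lower.
- **Small tin was 4 mm off before setting down.** Three views agreed, so I corrected it first.
- **Side camera disagrees.** It put the jug and the large tin 8–9 mm off, unlike the wrist and scene cameras.
- **A rough reading of the cup gave 5–9 mm off in y.** The enlarged crop showed that reading was wrong.

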